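# Lay the straightedge against the gauge block and bring the magnifier over it

### The job

Take the metal straightedge out of its slotted rest and lay it on the ledge of the checking station, on its narrow side, flush along the front face of the clamped steel block and sticking out about equally at both ends. Then swing the magnifier by its knob until the centre of the lens is right above the middle of the line where straightedge and block meet, and let go. Leave everything else where it stands.

Things in the scene. Friction and masses are not known exactly. Their poses are not given: they have to be found in the camera images.
- straightedge_center (a point): centre (half-way up) of the loose aluminium straightedge, a bar 250 long, 14 wide, 26 high, about 0.16 kg, the same either way round. x axis along the bar, y across its 14 mm width, z up. It starts on its narrow (14 mm) side in the slotted rest, and its ends can be gripped only after it has been put down elsewhere
- rest: fixed grey plastic rest, 262x46x38; origin at the centre of its underside, x along its length. Its floor is 10 above the worktop; slotted end cheeks, 38 high, hide all of the straightedge but the middle 92 of its length. The slots are open upward (the bar lifts straight out) with 2 mm of play each side
- face_mid (a point): on the fixed checking station: middle of the inner edge of the ledge, at the foot of the block's front face, 16 above the worktop. x points into the block, square to its face; y runs along the face; z up. The centre of a flush, centred straightedge lies at x -7, y 0, z +13 in this frame, and it sticks out 55 past the block at each end
- station: the fixed checking station; origin on the worktop 16 under face_mid, same axes. Steel block: y -70 to 70, x 0 to 55, 16 to 52 high. Ledge before its face: as long, only 16 deep (x -16 to 0), 16 high; bare worktop before and beside it. On the block a strap clamp (y -15 to 15, from x 12 back, 64 high, stud at x 35 up to 97 high). The magnifier's post stands at x 150, y 0
- magnifier (a joint): friction hinge of the magnifier arm about its upright post, in rad; stays where it is left (about 0.1 N m to turn). At 0 the arm points square to the block's face and the lens is above the middle of the face line; more negative = swung towards the face frame's +y side. Travel -1.5 to 0.6
- lens (a point): centre of the round lens, 60 outside diameter, at the end of the magnifier arm, 150 from the post's axis and 120 above the worktop
- knob (a point): centre of the upright black knob on the magnifier arm, 16 diameter and 26 high (130 to 156 above the worktop), on a thin stem, 100 from the post's axis; the arm's top is 123 above the worktop, the lens rim's highest point 124
- beaker_01: bystander: small clear beaker, 61x64x72 mm; origin at its underside; leave it alone
- beaker_02: bystander: small clear beaker, 61x64x72 mm; origin at its underside; leave it alone
- beaker_03: bystander: small clear beaker, 61x64x72 mm; origin at its underside; leave it alone
- filler_bulb: bystander: blue pipette filler bulb, 68x56x56 mm; origin at its underside; leave it alone
- tweezers: bystander: steel tweezers, 130x18x10 mm; origin at its underside; leave it alone

How it is judged:
By the outcome, as a careful person would: the job done as asked, in the order asked, and still so for the second after the job is handed in, with the robot touching nothing.
It also fails if it takes over 72 s, if anything falls off the work surface, if the arm or the gripper's body presses on something with over 40 N, if the wrist force passes 120 N, or if a joint passes its speed limit or range.

### The arm

A 7-joint arm with a two-finger parallel gripper is mounted at the origin on the work surface; the furniture and walls round the work are solid. World frame = base frame: x ahead of the robot, y to its left, z up, the work surface at z = 0. Lengths are in m, angles in rad, forces in N, time in s.
With the tool pointing down it reaches from about 0.4 to 0.85 m from the base axis. Payload 10.4 kg.
Tool frame: the origin (TCP) lies midway between the tips of the shut fingers; the grasp point (between the pads) lies 19 mm behind it; x points along the fingers, z is the direction in which the jaws open and shut, and the axes are right-handed (so a half turn about x gives the same grasp; the last joint's range is limited). The gripper opens to 87 mm and grips with 3 to 60 N. Pads are 19 mm wide; open, the fingers measure 117 mm over their backs; the gripper's body (75 mm by 190 mm) begins 51 mm behind the grasp point.
Start: joints at [-1.272, 0.332, -0.065, 1.46, 0.022, 1.35, -0.088], TCP at [0.198, 0.593, 0.223] pointing down, gripper open.
Joint ranges: [-2.6, 2.6], [-0.5, 2.12], [-1.47, 1.34], [0.16, 2.42], [-1.27, 4.41], [0.06, 2.06], [-2.6, 2.6]. Speed limits (rad/s): [2.22, 2.22, 2.79, 2.79, 3.14, 3.14, 3.14].

### API

Orientations are given as a unit quaternion [x, y, z, w].
In Python, from bench import read_state, camera, camera_params, close_job gives the robot as it stands.
- The arm moves only by the tool arm_command, never from a script. Its argument "targets" is a list of rows, each a list of 7 numbers: the closure in counts, from 0 (fully open) to 255 (shut), then the shift along the tool's x, y, z in mm, then the turn, a rotation vector about the tool's x, y, z in rad. A call has 1 to 10 rows; each row is the pose to reach, as a shift and turn from the pose commanded when the call began, along the tool's axes at that moment; what a row does not reach only later rows make up. A row lasts 1/10 s, in which the tool goes at most 50 mm and 8.59 degrees, less where a joint would pass 70% of its speed; a pose out of reach is approached as far as the arm can. A call with a gripper value outside its range is refused whole. The fingers move at their own pace and stop on an object; "newtons" is the grip in N (left out, the last holds). Time passes only in rows, so rows that repeat a pose let the fingers close. It gives the time, the measured TCP pose, the force and the opening at its end, in the units of the state.
- read_state(): the state, without advancing time (a new reading comes with each control period).
- camera(name): name is "side" or "top"; returns the picture (480x640x3 uint8, red, green, blue); there is no depth.
- camera_params(name): a dict with "intrinsics" (3x3 intrinsics, pixels), "xyz" and "orientation" of the camera in the world. Camera axes: x right, y down, z forward; pixel columns grow to the right and rows downward; lengths in m; the calibration is good to about 2 mm. A picture is of the moment at which its call begins. camera_params takes no time and is no camera call.
- close_job(): hands the job in, once; it reports no verdict.
The state is a dict: "time": time; "joint_positions": joint angles; "joint_vel": joint speeds; "joint_torque": joint torques, N m; "ee_pos": TCP position; "eef_rot": TCP orientation; "ft_force": force on the tool from outside, world axes, zero at the start; "torque": the same for the moment, N m; "width": finger opening in m.
Only numpy, scipy, OpenCV 4.12 (cv2) and the standard library are available. Lean on these libraries where they do the work, as an engineer would, in place of code of your own. Each camera call takes 0.05 s, during which the arm holds its last target.

## Working session

There is one attempt and no reset: what is moved stays moved. The work goes in short steps, Python scripts to look and compute and a tool call to move; the robot and the scene stay as the last step left them, time stands still between calls to the robot, and variables do not carry over. Pictures are saved under pics/ and viewed, and the job is handed in when it is done.

Besides the shell and the picture viewer there is one more tool, called after "Request:" as name(argument=value, ...), one argument or row to a line, values as JSON. arm_command: Moves the arm, as the interface text tells. Its arguments: {"type":"object","properties":{"targets":{"type":"array"},"newtons":{"type":"number"}},"required":["targets"]}

```bash
mkdir -p pics; ls; python3 - <<'E'
from bench import *
import cv2
for n in("side","top"):
    im=camera(n); cv2.imwrite(f"pics/{n}0.png",im[:,:,::-1]); print(camera_params(n))
print(read_state())
E
```

```text
pics
{'intrinsics': array([[525.66272376,   0.        , 320.76188975],
       [  0.        , 525.66272376, 237.22096898],
       [  0.        ,   0.        ,   1.        ]]), 'xyz': array([0.41717841, 0.96685772, 0.76082432]), 'orientation': array([-0.02394648,  0.8846969 , -0.46541824,  0.01112745])}
{'intrinsics': array([[573.94456336,   0.        , 312.59237277],
       [  0.        , 573.94456336, 231.61226558],
       [  0.        ,   0.        ,   1.        ]]), 'xyz': array([0.17248385, 0.01701766, 1.54377875]), 'orientation': array([-0.70159428,  0.70693883, -0.06668725,  0.05963028])}
{'time': 0.1, 'joint_positions': array([-1.27162726,  0.33284409, -0.06470669,  1.46083928,  0.02159322,
        1.34989901, -0.08851428]), 'joint_vel': array([ 2.43009298e-04, -7.58543411e-04, -1.05693555e-03, -3.09443789e-03,
       -4.53709426e-04,  1.56835220e-03,  6.77803590e-05]), 'joint_torque': array([ 1.01380636e-03, -6.24546218e+01,  2.43876677e-02, -3.90716171e+01,
       -6.14390709e-02,  3.66596051e-02,  4.34011338e-05]), 'ee_pos': array([0.19754256, 0.59260129, 0.22182001]), 'eef_rot': array([-0.41373119,  0.5739977 ,  0.41316861,  0.57327554]), 'ft_force': array([-0.41199979, -0.26765087,  0.73988335]), 'torque': array([-0.0345147 ,  0.00442932,  0.00792859]), 'width': 0.08700595039801498}
```

View pics/side0.png

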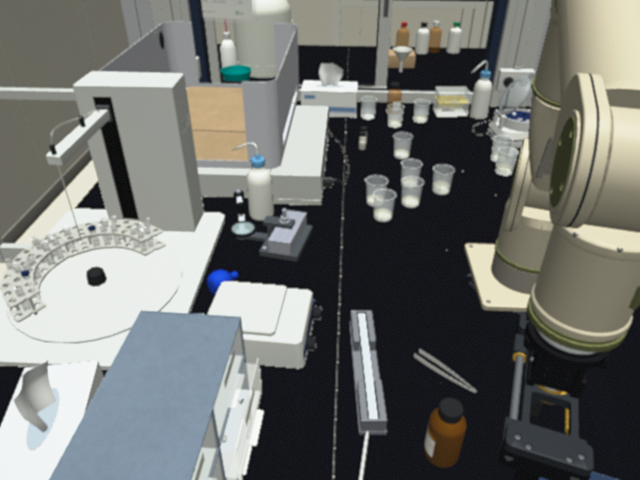

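View pics/top0.png

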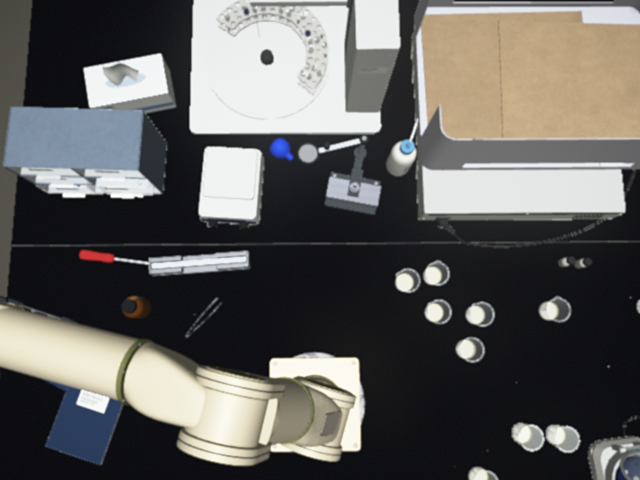

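```bash
cat > h.py <<'E'
import numpy as np, cv2
from scipy.spatial.transform import Rotation as R
from scipy.optimize import least_squares
from bench import camera_params, read_state, camera
P={n:camera_params(n) for n in("side","top")}
def proj(n,p):
    p=np.atleast_2d(p);q=P[n];c=R.from_quat(q['orientation']).inv().apply(p-q['xyz'])
    u=c@q['intrinsics'].T
    return u[:,:2]/u[:,2:]
def ray(n,uv):
    q=P[n];d=np.linalg.solve(q['intrinsics'],[uv[0],uv[1],1]);return q['xyz'],R.from_quat(q['orientation']).apply(d)
def onz(n,uv,z):
    o,d=ray(n,uv);return o+d*(z-o[2])/d[2]
def tri(a,b):
    f=lambda p:np.r_[proj('side',p)[0]-a,proj('top',p)[0]-b]
    s=least_squares(f,[.5,.1,.05]);return s.x,s.fun
def crop(src,dst,x,y,w,h,s):
    im=cv2.imread(src)[y:y+h,x:x+w];cv2.imwrite(dst,cv2.resize(im,None,fx=s,fy=s,interpolation=cv2.INTER_CUBIC))
E
python3 - <<'E'
from h import *
crop("pics/side0.png","pics/s_st.png",200,180,130,90,6)
crop("pics/top0.png","pics/t_st.png",265,125,130,95,6)
crop("pics/side0.png","pics/s_re.png",330,300,100,140,4)
crop("pics/top0.png","pics/t_re.png",135,235,130,50,6)
E
```

```text
(no output)
```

View pics/s_st.png

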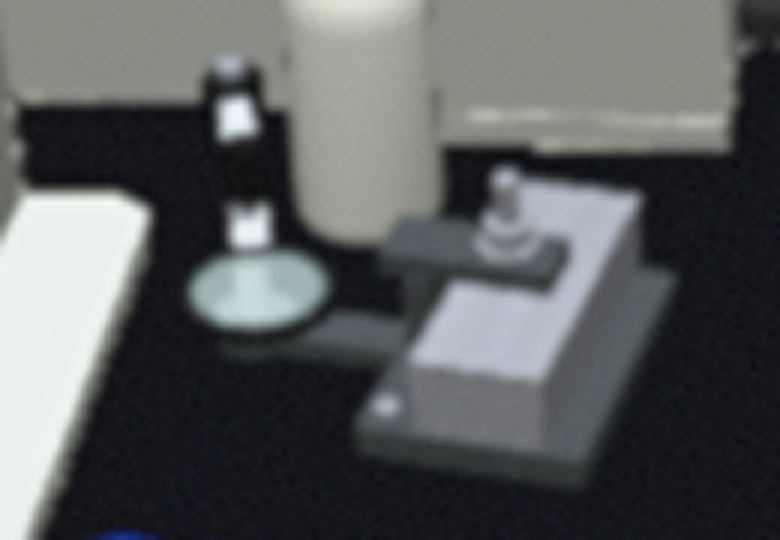

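View pics/t_st.png

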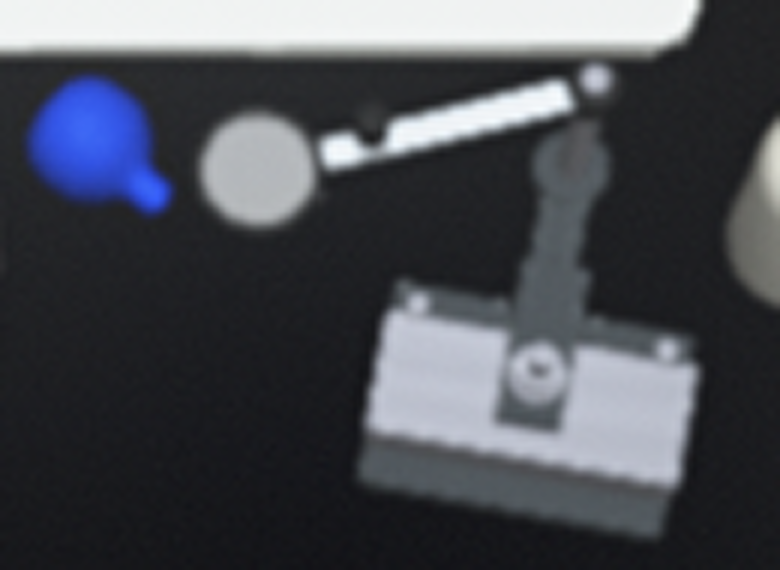

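View pics/s_re.png

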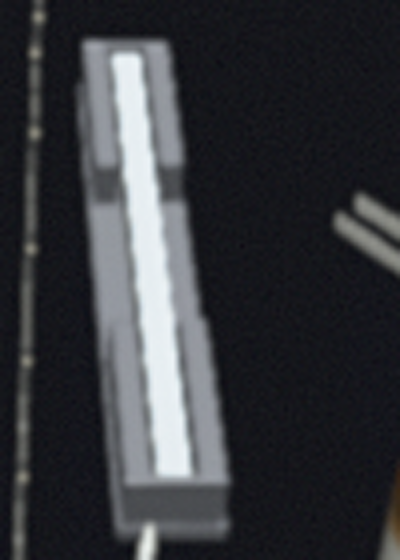

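View pics/t_re.png

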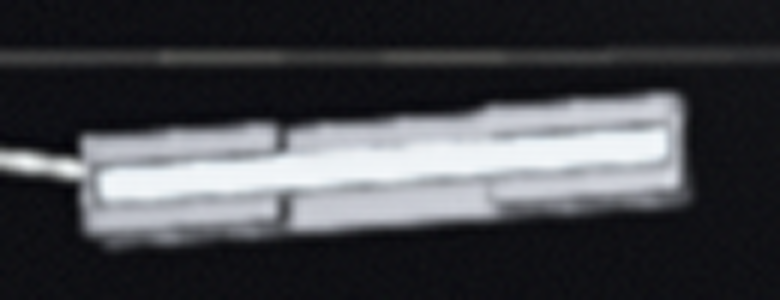

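```bash
cat > fit0.py <<'E'
from h import *
def c(x0,y0,s,p): return np.array([x0+(p[0]+.5)/s-.5,y0+(p[1]+.5)/s-.5])
S=lambda *p:('side',c(200,180,6,p)); T=lambda *p:('top',c(265,125,6,p))
SR=lambda *p:('side',c(330,300,4,p)); TR=lambda *p:('top',c(135,235,6,p))
def fit(cor,x0,free=True):
    def f(v):
        r=[]
        for m,(n,uv) in cor:
            w=R.from_euler('z',v[3]).apply(np.array(m)/1000)+v[:3]
            r+=list(proj(n,w)[0]-uv)
        return np.array(r)
    s=least_squares(f,x0,loss='soft_l1',x_scale=[.01,.01,.01,.05]);print(np.round(s.x,4));print(np.round(f(s.x).reshape(-1,2),1).tolist());return s.x
st=[((0,70,52),T(365,432)),((0,-70,52),T(680,487)),((55,70,52),T(385,310)),((55,-70,52),T(700,365)),
((0,70,52),S(545,380)),((0,70,16),S(545,450)),((55,70,52),S(412,362)),((55,70,16),S(412,432)),((0,-70,52),S(640,195)),((-16,70,0),S(580,488)),((-16,70,16),S(592,465)),((-16,-70,16),S(678,272)),((-16,70,0),T(358,485)),((-16,-70,0),T(662,539)),((35,0,97),T(538,370))]
v=fit(st,[.55,.1,0,0])
rs=[((131,23,38),SR(123,487)),((131,-23,38),SR(228,487)),((-131,23,38),SR(83,40)),((-131,-23,38),SR(168,42)),
((131,23,38),TR(83,137)),((131,-23,38),TR(87,235)),((-131,23,38),TR(683,95)),((-131,-23,38),TR(688,190))]
# model x along +y world: yaw ~ pi/2; +y model -> -x world
rs=[((m[0],-m[1],m[2]),o) if 0 else (m,o) for m,o in rs]
r=fit(rs,[.45,.4,0,1.6])
b=[((125,7,36),SR(157,475)),((125,-7,36),SR(192,475)),((-125,7,36),SR(112,54)),((-125,-7,36),SR(139,54)),((125,7,36),TR(98,170)),((125,-7,36),TR(102,203)),((-125,7,36),TR(666,128)),((-125,-7,36),TR(669,160))]
fit(b,[.45,.4,0,1.6])
# lens, knob
print('lens',tri(S(259,292)[1],T(259,170)[1]),'knob',tri(S(235,120)[1],T(373,122)[1]),'post', tri(S(505,175)[1],T(538,365)[1]))
E
python3 fit0.py
```

```text
[ 5.259e-01 -1.038e-01  5.000e-04 -1.918e-01]
[[0.3, -0.8], [-0.5, -0.6], [0.7, -0.1], [-0.5, 0.1], [0.1, -0.1], [0.5, 0.6], [-0.1, -0.4], [0.7, 0.2], [0.0, 0.2], [1.3, 0.6], [-0.8, -0.9], [-0.2, -0.0], [-0.1, 0.4], [-0.7, 0.6], [0.9, -2.7]]
[ 3.7550e-01  3.0210e-01 -1.5000e-03  1.6097e+00]
[[19.9, -0.2], [-34.9, -0.6], [19.6, 0.9], [-24.4, 0.1], [0.5, 11.8], [-0.1, -21.9], [0.2, 14.2], [-1.1, -18.9]]
[ 3.672e-01  3.022e-01 -5.000e-04  1.630e+00]
[[7.9, 0.2], [-9.5, 0.2], [7.4, -0.2], [-6.3, -0.2], [0.3, 4.2], [-0.4, -6.5], [0.6, 5.0], [-0.2, -5.6]]
lens (array([0.63728066, 0.01244609, 0.12091175]), array([ 0.27457053,  0.08101853, -0.00549103, -0.33633089])) knob (array([ 0.64796375, -0.03519995,  0.16453992]), array([ 1.65897303,  0.49936001, -0.0579781 , -1.95556322])) post (array([ 0.55840908, -0.10793254,  0.09974285]), array([ 1.24059952,  0.34180031,  0.03887595, -1.38794485]))
```

```bash
sed -i 's/^rs=\[((m\[0\].*$//; s/^r=fit(rs/rs=[((m[0],-m[1],m[2]),o) for m,o in rs]\nr=fit(rs/; s/^fit(b/b=[((m[0],-m[1],m[2]),o) for m,o in b]\nfit(b/' fit0.py
cat >> fit0.py <<'E'
M=R.from_euler('z',v[3])
W=lambda p:M.apply(np.array(p)/1000)+v[:3]
post=W([150,0,0]);print('post',post)
l=np.array([.6373,.0124]);d=l-post[:2];print('arm len',np.hypot(*d))
f=M.inv().apply([d[0],d[1],0]);print('ang',np.arctan2(-f[1],-f[0]))
print('stud resid: proj', proj('top',W([35,0,97])))
E
python3 fit0.py
```

```text
[ 5.259e-01 -1.038e-01  5.000e-04 -1.918e-01]
[[0.3, -0.8], [-0.5, -0.6], [0.7, -0.1], [-0.5, 0.1], [0.1, -0.1], [0.5, 0.6], [-0.1, -0.4], [0.7, 0.2], [0.0, 0.2], [1.3, 0.6], [-0.8, -0.9], [-0.2, -0.0], [-0.1, 0.4], [-0.7, 0.6], [0.9, -2.7]]
[ 3.6650e-01  3.0160e-01 -1.5000e-03  1.6374e+00]
[[-0.8, -0.2], [1.5, -0.5], [-0.4, 0.8], [1.0, 0.2], [0.4, -0.8], [0.2, 0.2], [-0.4, -1.0], [-0.3, 0.4]]
[ 3.6660e-01  3.0210e-01 -7.0000e-04  1.6391e+00]
[[0.3, 0.3], [0.2, 0.2], [0.2, -0.1], [0.4, -0.1], [0.3, -0.3], [-0.3, -0.6], [0.3, -0.4], [0.1, -0.5]]
lens (array([0.63728066, 0.01244609, 0.12091175]), array([ 0.27457053,  0.08101853, -0.00549103, -0.33633089])) knob (array([ 0.64796375, -0.03519995,  0.16453992]), array([ 1.65897303,  0.49936001, -0.0579781 , -1.95556322])) post (array([ 0.55840908, -0.10793254,  0.09974285]), array([ 1.24059952,  0.34180031,  0.03887595, -1.38794485]))
post [ 6.73123296e-01 -1.32372688e-01  4.91849819e-04]
arm len 0.14913899491768304
ang -1.1364615434368697
stud resid: proj [[355.17262444 183.56891306]]
```

```bash
cat > mv.py <<'E'
from h import *
def goalR(jawyaw):
    x=np.array([0,0,-1.]);z=np.array([np.cos(jawyaw),np.sin(jawyaw),0]);y=np.cross(z,x)
    return R.from_matrix(np.c_[x,y,z])
def rel(pos,jawyaw,cur=None):
    s=read_state();p=s['ee_pos'];Rc=R.from_quat(s['eef_rot'])
    if cur is not None: p,Rc=np.array(cur[0]),cur[1]
    m=Rc.as_matrix()
    for k in(0,np.pi):
        Rg=goalR(jawyaw+k); rv=(Rc.inv()*Rg).as_rotvec()
        if np.linalg.norm(rv)<1.6: break
    d=Rc.inv().apply(np.array(pos)-p)*1000
    print('shift mm',np.round(d,1),'rotvec',np.round(rv,4),'z yaw now',np.arctan2(m[1,2],m[0,2]),'toolx',m[:,0].round(4),'tooly',m[:,1].round(3))
if __name__=='__main__':
    import sys
    a=[float(x) for x in sys.argv[1:]]
    s=read_state();print(s['time'],s['ee_pos'].round(4),s['width'].round(4),s['ft_force'].round(1),s['joint_positions'].round(2))
    if a: rel(a[:3],a[3])
E
python3 mv.py .3666 .302 .14 0.068
python3 - <<'E'
from h import *
# wash bottle base from both: view
crop("pics/side0.png","pics/s_bt.png",200,130,130,100,6)
for uv in [(400,165),(398,172),(388,165)]: print(onz('top',uv,0.0))
for uv in [(260,218),(274,214),(248,214)]: print(onz('side',uv,0.0))
for uv in [(232,222),(200,215),(260,222)]: print('box',onz('top',uv,0.0))
E
```

```text
[ 0.63919485 -0.24564663  0.        ]
[ 0.61895885 -0.23933768  0.        ]
[ 0.63938334 -0.21204843  0.        ]
[ 0.64198294 -0.2204826   0.        ]
[ 0.60686625 -0.24286496  0.        ]
[ 0.67765942 -0.23883107  0.        ]
box [0.4798001  0.22082102 0.        ]
box [0.49995016 0.30880049 0.        ]
box [0.47929577 0.14421607 0.        ]Traceback (most recent call last):
  File "mv.py", line 17, in <module>
    s=read_state();print(s['time'],s['ee_pos'].round(4),s['width'].round(4),s['ft_force'].round(1),s['joint_positions'].round(2))
                                                        ^^^^^^^^^^^^^^^^
AttributeError: 'float' object has no attribute 'round'
```

View pics/s_bt.png

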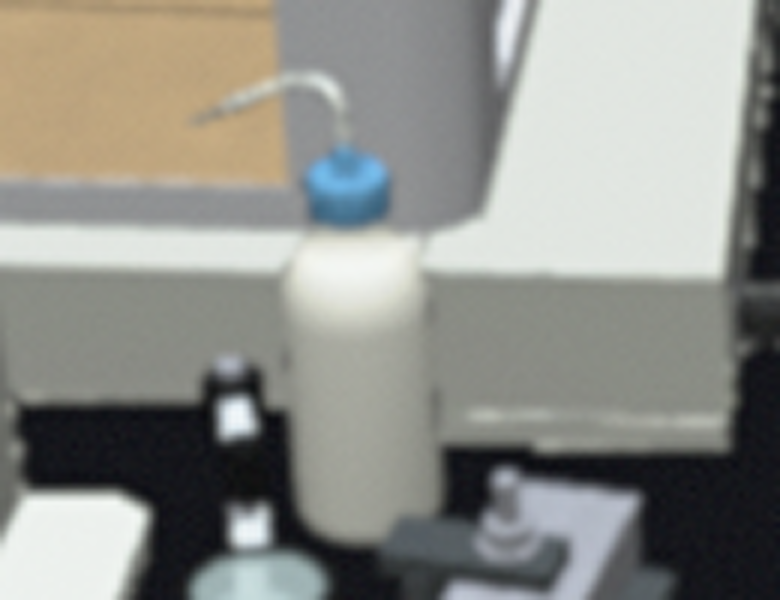

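```bash
sed -i "s/s\['width'\].round(4)/round(s['width'],4)/" mv.py
python3 mv.py .3666 .302 .14 0.068
python3 - <<'E'
from h import *
crop("pics/top0.png","pics/t_cab.png",340,120,130,110,6)
crop("pics/side0.png","pics/s_cab.png",230,130,120,90,6)
E
```

```text
0.1 [0.1975 0.5926 0.2218] 0.087 [-0.4 -0.3  0.7] [-1.27  0.33 -0.06  1.46  0.02  1.35 -0.09]
shift mm [  82.1 -252.3 -222.1] rotvec [ 1.181e+00 -1.100e-03  8.000e-04] z yaw now 1.2490366147352008 toolx [-4.0e-04 -1.2e-03 -1.0e+00] tooly [-0.949  0.316 -0.   ]
```

View pics/t_cab.png

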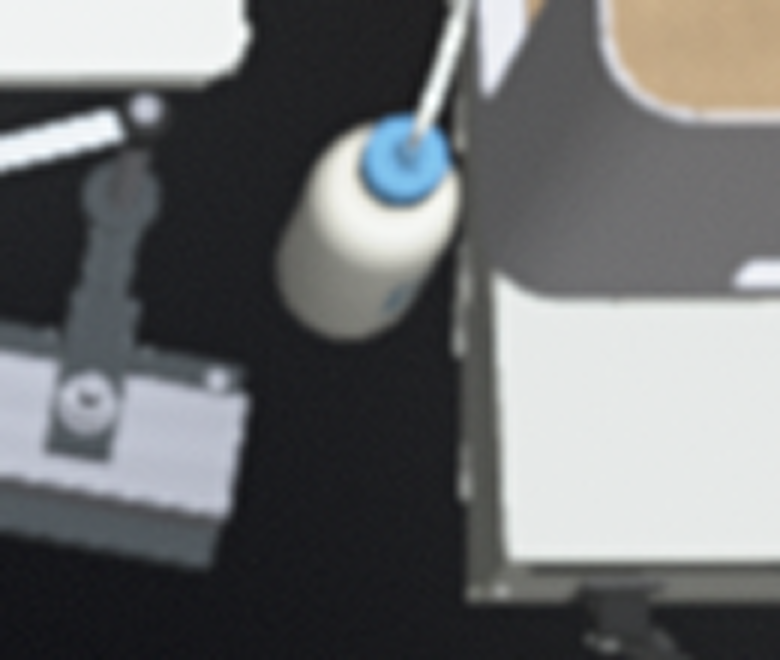

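View pics/s_cab.png

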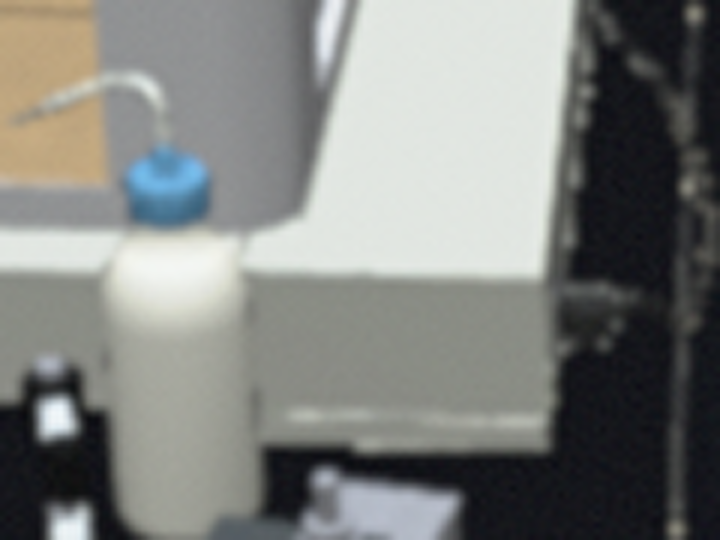

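```bash
python3 - <<'E'
from h import *
print(onz('top',(417.8,220),0),tri((230+552/6,130+278/6),(424.5,213.5)),tri((230+552/6,130+450/6),(417.8,220)))
M=R.from_euler('z',-.1918);v=[.5259,-.1038,0]
for p in [(88,-137),(88,-63),(-102,-137),(88,-127)]: print(p,M.apply([p[0]/1e3,p[1]/1e3,0])+v)
E
```

```text
[ 0.48204613 -0.28906001  0.        ] (array([ 0.47912342, -0.28803716,  0.09578045]), array([-0.27762983, -0.07227234, -0.01730288,  0.2751688 ])) (array([ 0.47936043, -0.28761087,  0.00653326]), array([-0.4872321 , -0.12493022, -0.03547526,  0.49325852]))
(88, -137) [ 0.58617053 -0.25506289  0.        ]
(88, -63) [ 0.60027687 -0.18241986  0.        ]
(-102, -137) [ 0.39965462 -0.21884392  0.        ]
(88, -127) [ 0.58807679 -0.24524627  0.        ]
```

Request:
arm_command(
  targets=[
    [0, 0, -25, -22, 0.118, 0, 0],
    [0, 0, -50, -44, 0.236, 0, 0],
    [0, 0, -76, -67, 0.354, 0, 0],
    [0, 0, -101, -89, 0.472, 0, 0],
    [0, 0, -126, -111, 0.59, 0, 0],
    [0, 0, -151, -133, 0.709, 0, 0],
    [0, 0, -177, -155, 0.827, 0, 0],
    [0, 0, -202, -178, 0.945, 0, 0],
    [0, 0, -227, -200, 1.063, 0, 0],
    [0, 0, -252, -222, 1.181, 0, 0],
  ],
  newtons=40,
)

```text
time: 1.1
ee_pos: [0.3669, 0.3012, 0.2223]
eef_rot: [-0.022, 0.707, 0.022, 0.707]
ft_force: [0.4, 0.5, 0.5]
width: 0.0869
```

```bash
python3 mv.py .3666 .302 .06 0.068; python3 - <<'E'
from h import *
im=camera('top');cv2.imwrite('pics/t1.png',im[:,:,::-1]);im=camera('side');cv2.imwrite('pics/s1.png',im[:,:,::-1])
E
```

```text
1.1 [0.3669 0.3012 0.2223] 0.0869 [0.4 0.5 0.5] [-1.   -0.01  0.22  1.85  0.    1.3  -0.72]
shift mm [ 1.623e+02  8.000e-01 -1.000e-01] rotvec [-0.0048 -0.0004  0.0001] z yaw now 0.06317515680652572 toolx [-4.e-04 -1.e-04 -1.e+00] tooly [-0.063  0.998 -0.   ]
```

View pics/s1.png

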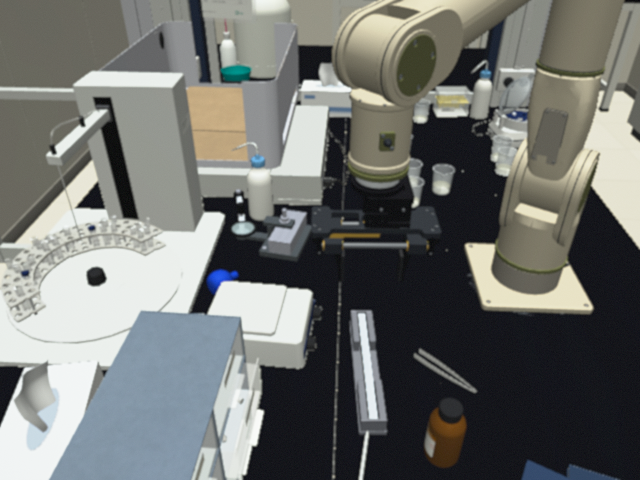

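```bash
python3 - <<'E'
from h import *
crop("pics/top0.png","pics/t_bx.png",190,135,80,110,6)
crop("pics/side0.png","pics/s_bx.png",200,270,130,105,6)
for z in(0,.05,.1):print(onz('top',(232,226),z))
E
```

```text
[0.46864846 0.22063662 0.        ]
[0.45905627 0.2140418  0.05      ]
[0.44946407 0.20744698 0.1       ]
```

View pics/t_bx.png

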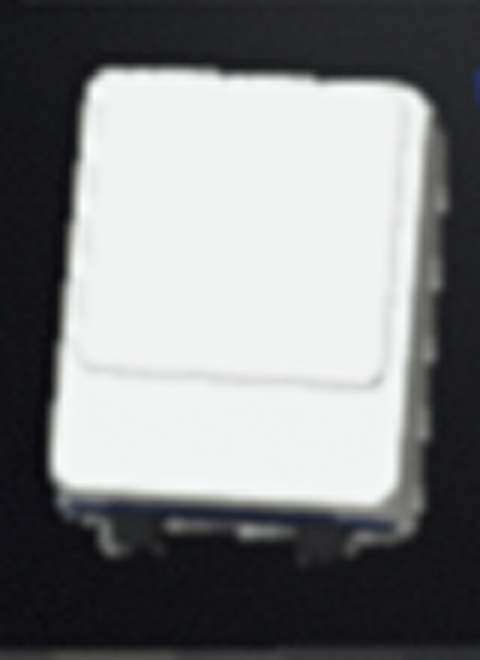

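View pics/s_bx.png

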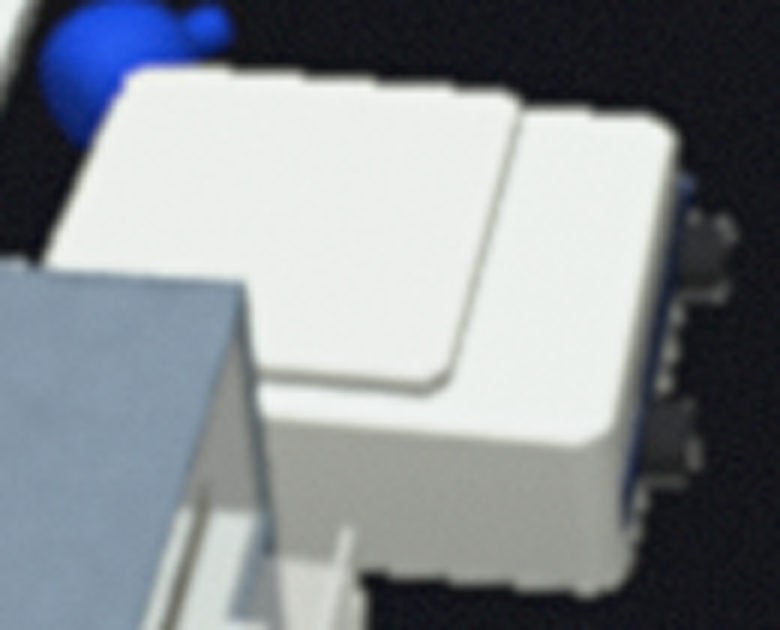

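```bash
python3 - <<'E'
from h import *
print('knobL',tri((316,344),(211.7,226)),'knobR',tri((322.5,311.5),(243,228)),'boxtopcorner',tri((200+612/6,270+440/6),(190+53/6,135+485/6)),tri((200+680/6,270+130/6),(190+395/6,135+497/6)))
E
```

```text
knobL (array([0.46126864, 0.26975169, 0.03783742]), array([-0.12159256, -0.02934237, -0.01895655,  0.17709558])) knobR (array([0.45366525, 0.18575554, 0.04322241]), array([-0.29567641, -0.07158246, -0.04232772,  0.4022927 ])) boxtopcorner (array([0.48406921, 0.29887011, 0.06812114]), array([ 0.19501592,  0.04841595,  0.02650187, -0.29180808])) (array([0.47514197, 0.15017548, 0.06406029]), array([-0.74822357, -0.18672263, -0.08716634,  0.99253179]))
```

Request:
arm_command(
  targets=[
    [0, 35, 0.8, 0, -0.0048, 0, 0],
    [0, 75, 0.8, 0, -0.0048, 0, 0],
    [0, 115, 0.8, 0, -0.0048, 0, 0],
    [0, 150, 0.8, 0, -0.0048, 0, 0],
    [0, 170, 0.8, 0, -0.0048, 0, 0],
    [0, 185, 0.8, 0, -0.0048, 0, 0],
    [0, 196, 0.8, 0, -0.0048, 0, 0],
    [0, 203, 0.8, 0, -0.0048, 0, 0],
    [0, 208, 0.8, 0, -0.0048, 0, 0],
    [0, 208, 0.8, 0, -0.0048, 0, 0],
  ],
)

```text
time: 2.2
ee_pos: [0.3664, 0.3035, 0.0144]
eef_rot: [-0.026, 0.707, 0.026, 0.707]
ft_force: [-0.2, 0.5, -0.4]
width: 0.0867
```

```bash
python3 mv.py .3666 .302 .014 0.068; python3 - <<'E'
from h import *
im=camera('side');cv2.imwrite('pics/s2.png',im[:,:,::-1]);crop("pics/s2.png","pics/s2c.png",300,200,160,240,2.5)
E
```

```text
2.2 [0.3664 0.3035 0.0144] 0.0867 [-0.2  0.5 -0.4] [-0.98  0.24  0.21  2.07 -0.07  0.84 -0.66]
shift mm [ 0.4 -1.5  0.1] rotvec [ 0.005  -0.0002  0.0001] z yaw now 0.07302029735389602 toolx [-2.e-04 -1.e-04 -1.e+00] tooly [-0.073  0.997 -0.   ]
```

View pics/s2c.png

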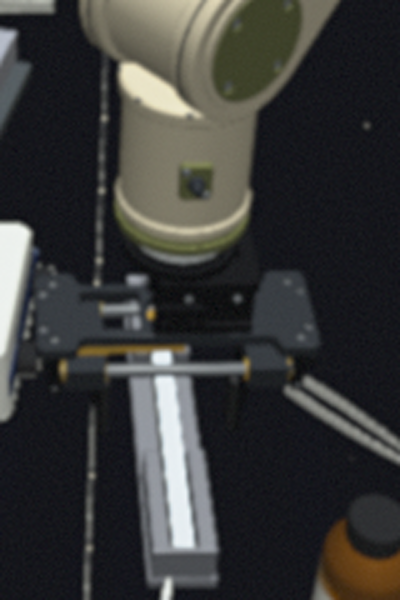

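Request:
arm_command(
  targets=[
    [0, 0, -1.5, 0, 0.005, 0, 0],
    [120, 0, -1.5, 0, 0.005, 0, 0],
    [255, 0, -1.5, 0, 0.005, 0, 0],
    [255, 0, -1.5, 0, 0.005, 0, 0],
    [255, 0, -1.5, 0, 0.005, 0, 0],
    [255, 0, -1.5, 0, 0.005, 0, 0],
    [255, 0, -1.5, 0, 0.005, 0, 0],
    [255, 0, -1.5, 0, 0.005, 0, 0],
    [255, 0, -1.5, 0, 0.005, 0, 0],
    [255, 0, -1.5, 0, 0.005, 0, 0],
  ],
)

```text
time: 3.25
ee_pos: [0.3666, 0.3019, 0.0146]
eef_rot: [-0.024, 0.707, 0.024, 0.707]
ft_force: [-0.1, 0.8, 0.1]
width: 0.0231
```

```bash
python3 mv.py .3666 .302 .014 0.068
```

```text
3.25 [0.3666 0.3019 0.0146] 0.0231 [-0.1  0.8  0.1] [-0.98  0.24  0.22  2.07 -0.07  0.84 -0.66]
shift mm [0.6 0.1 0. ] rotvec [-0.0002  0.     -0.0001] z yaw now 0.06778394658655967 toolx [ 0.e+00  1.e-04 -1.e+00] tooly [-0.068  0.998  0.   ]
```

Request:
arm_command(
  targets=[
    [255, 0, 0, 0, 0, 0, 0],
    [255, 0, 0, 0, 0, 0, 0],
    [255, 0, 0, 0, 0, 0, 0],
    [255, -3, 0, 0, 0, 0, 0],
    [255, -8, 0, 0, 0, 0, 0],
    [255, -16, 0, 0, 0, 0, 0],
    [255, -28, 0, 0, 0, 0, 0],
    [255, -45, 0, 0, 0, 0, 0],
    [255, -65, 0, 0, 0, 0, 0],
    [255, -85, 0, 0, 0, 0, 0],
  ],
)

```text
time: 4.25
ee_pos: [0.3666, 0.3019, 0.1013]
eef_rot: [-0.024, 0.707, 0.024, 0.707]
ft_force: [0.1, 0.0, -2.1]
width: 0.0139
```

```bash
python3 mv.py .4406 -.0873 .1 -.1918; python3 - <<'E'
from h import *
im=camera('side');cv2.imwrite('pics/s3.png',im[:,:,::-1]);crop("pics/s3.png","pics/s3c.png",260,150,200,290,2)
E
```

```text
4.25 [0.3666 0.3019 0.1013] 0.0139 [ 0.1  0.  -2.1] [-1.    0.11  0.23  2.   -0.03  1.03 -0.69]
shift mm [   1.1 -393.3   47.5] rotvec [ 0.2595  0.0004 -0.0006] z yaw now 0.06768584970413218 toolx [ 4.e-04  5.e-04 -1.e+00] tooly [-0.068  0.998  0.001]
```

View pics/s3c.png

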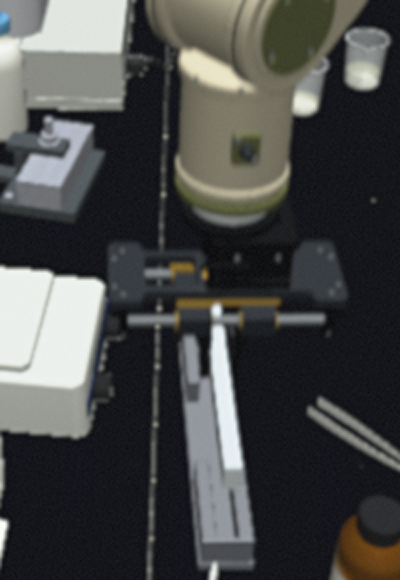

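```bash
python3 - <<'E'
from h import *
crop("pics/top0.png","pics/t_bk.png",370,240,140,130,5)
for uv in [(405,284),(436,276),(437,315)]: print(onz('top',uv,0))
E
```

```text
[ 0.30651534 -0.24730173  0.        ]
[ 0.32747581 -0.33196734  0.        ]
[ 0.22317508 -0.32976352  0.        ]
```

View pics/t_bk.png

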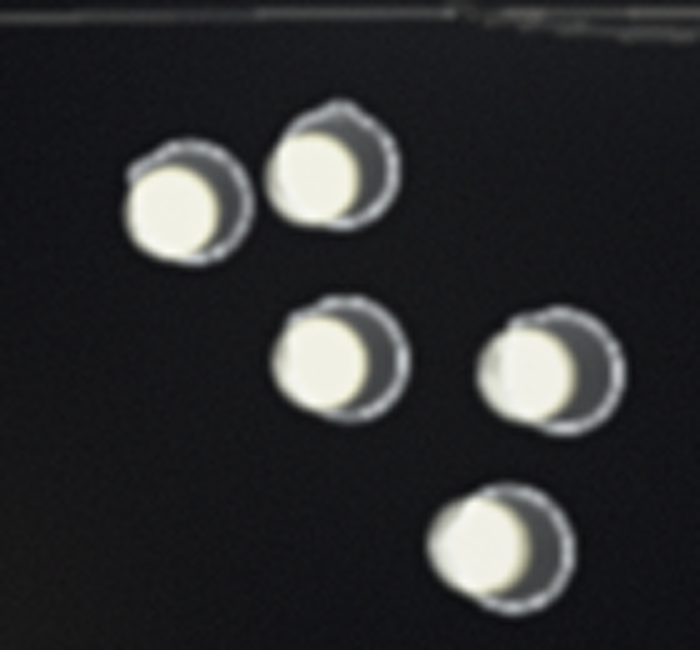

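Request:
arm_command(
  targets=[
    [255, 0, -12, 1, 0.01, 0, 0],
    [255, 0, -40, 5, 0.03, 0, 0],
    [255, 0, -80, 10, 0.05, 0, 0],
    [255, 0, -125, 15, 0.08, 0, 0],
    [255, 0, -170, 20, 0.11, 0, 0],
    [255, 0, -215, 26, 0.14, 0, 0],
    [255, 0, -260, 31, 0.17, 0, 0],
    [255, 0, -305, 37, 0.2, 0, 0],
    [255, 0, -345, 42, 0.23, 0, 0],
    [255, 0, -375, 45, 0.25, 0, 0],
  ],
)

```text
time: 5.3
ee_pos: [0.4351, -0.0735, 0.0987]
eef_rot: [0.066, 0.704, -0.066, 0.704]
ft_force: [0.5, 1.6, -2.6]
width: 0.0135
```

Request:
arm_command(
  targets=[
    [255, 0, -12, 2, 0.0095, 0, 0],
    [255, 0, -18.3, 2.5, 0.0095, 0, 0],
    [255, 0, -18.3, 2.5, 0.0095, 0, 0],
    [255, 0, -18.3, 2.5, 0.0095, 0, 0],
  ],
)

```text
time: 5.7
ee_pos: [0.4356, -0.0866, 0.0992]
eef_rot: [0.067, 0.704, -0.067, 0.704]
ft_force: [-0.5, 0.2, -1.7]
width: 0.0134
```

```bash
python3 mv.py .4405 -.0872 .0065 -.1918; python3 - <<'E'
from h import *
im=camera('side');cv2.imwrite('pics/s4.png',im[:,:,::-1]);crop("pics/s4.png","pics/s4c.png",200,100,250,220,3)
E
```

```text
5.7 [ 0.4356 -0.0866  0.0992] 0.0134 [-0.5  0.2 -1.7] [-0.55  0.03  0.66  2.09 -0.02  1.02 -0.06]
shift mm [92.7  0.3  5. ] rotvec [ 0.0014 -0.0007 -0.0004] z yaw now -0.19037819891063368 toolx [-6.e-04  6.e-04 -1.e+00] tooly [0.189 0.982 0.   ]
```

View pics/s4c.png

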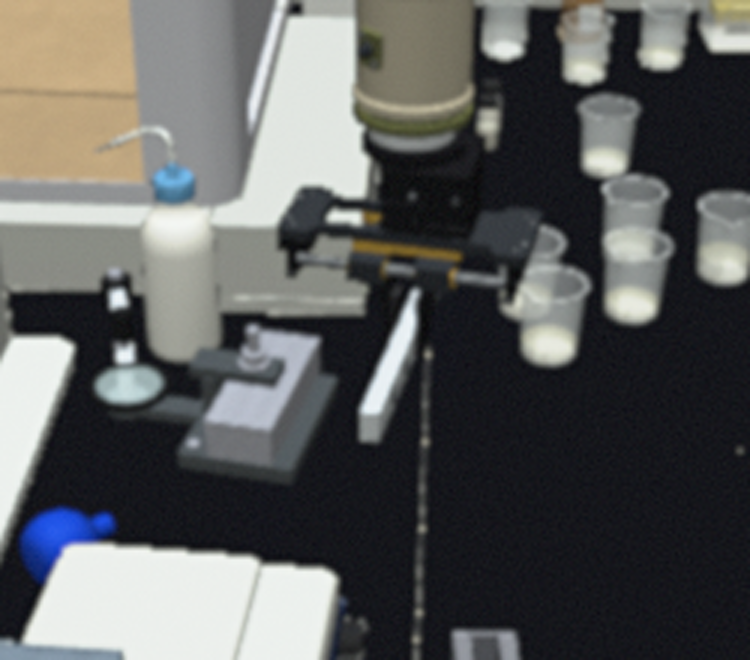

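Request:
arm_command(
  targets=[
    [255, 20, 0, 5, 0, 0, 0],
    [255, 45, 0, 5, 0, 0, 0],
    [255, 68, 0, 5, 0, 0, 0],
    [255, 80, 0, 5, 0, 0, 0],
    [255, 87, 0, 5, 0, 0, 0],
    [255, 91, 0, 5, 0, 0, 0],
    [255, 93, 0, 5, 0, 0, 0],
    [255, 93.5, 0, 5, 0, 0, 0],
    [255, 93.5, 0, 5, 0, 0, 0],
  ],
)

```text
time: 6.65
ee_pos: [0.4413, -0.0885, 0.0065]
eef_rot: [0.068, 0.704, -0.068, 0.704]
ft_force: [0.1, 0.5, -2.2]
width: 0.0138
```

```bash
python3 mv.py .4405 -.0872 .0055 -.1918
```

```text
6.65 [ 0.4413 -0.0885  0.0065] 0.0138 [ 0.1  0.5 -2.2] [-0.49  0.24  0.65  2.15 -0.2   0.81  0.08]
shift mm [ 1.   1.1 -1.1] rotvec [ 0.0001  0.0008 -0.0005] z yaw now -0.19166319667500917 toolx [ 9.e-04  3.e-04 -1.e+00] tooly [0.19  0.982 0.   ]
```

Request:
arm_command(
  targets=[
    [255, 0.5, 0, 0, 0, 0, 0],
    [255, 1, 0, 0, 0, 0, 0],
    [255, 1.5, 0, 0, 0, 0, 0],
    [255, 2, 0, 0, 0, 0, 0],
    [255, 2, 0, 0, 0, 0, 0],
    [255, 2, 0, 0, 0, 0, 0],
  ],
)

```text
time: 7.25
ee_pos: [0.441, -0.0885, 0.0045]
eef_rot: [0.068, 0.704, -0.067, 0.704]
ft_force: [-4.5, 0.1, 8.8]
width: 0.0139
```

Request:
arm_command(
  targets=[
    [120, 0, 0, 0, 0, 0, 0],
    [120, 0, 0, 0, 0, 0, 0],
    [120, 0, 0, 0, 0, 0, 0],
    [120, 0, 0, 0, 0, 0, 0],
    [120, 0, 0, 0, 0, 0, 0],
    [120, -25, 0, 0, 0, 0, 0],
    [120, -60, 0, 0, 0, 0, 0],
    [120, -75, 0, 0, 0, 0, 0],
  ],
)

```text
time: 8.05
ee_pos: [0.442, -0.0889, 0.0813]
eef_rot: [0.068, 0.703, -0.068, 0.705]
ft_force: [0.6, 0.6, -0.6]
width: 0.0458
```

```bash
python3 mv.py; python3 - <<'E'
from h import *
for n in('side','top'):
    im=camera(n);cv2.imwrite(f'pics/{n}5.png',im[:,:,::-1])
crop("pics/side5.png","pics/s5c.png",270,170,160,120,5)
crop("pics/top5.png","pics/t5c.png",280,180,150,110,5)
E
```

```text
8.05 [ 0.442  -0.0889  0.0813] 0.0458 [ 0.6  0.6 -0.6] [-0.55  0.08  0.68  2.1  -0.06  0.98 -0.03]
```

View pics/s5c.png

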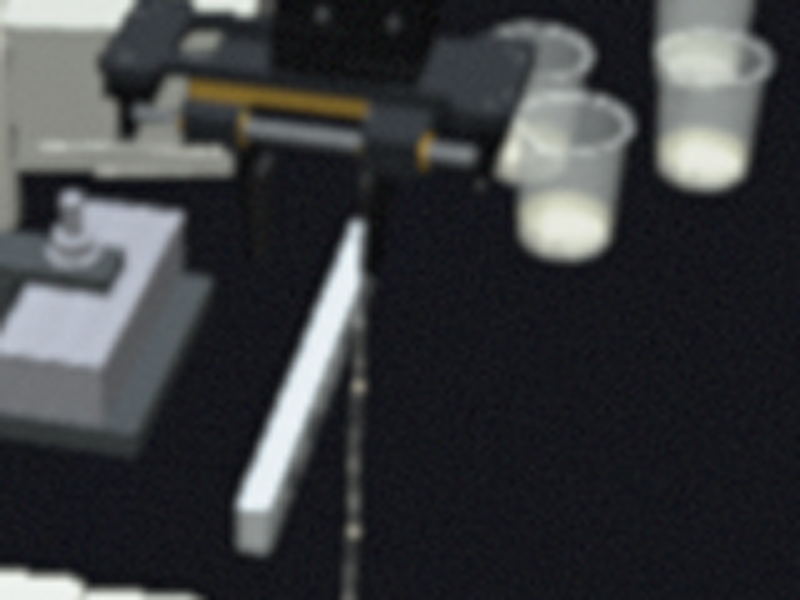

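View pics/t5c.png

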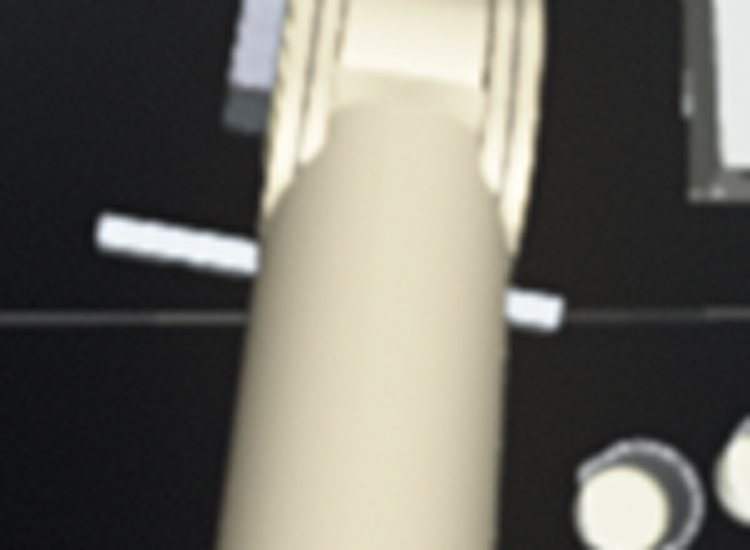

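```bash
python3 - <<'E'
from h import *
f=lambda x,y:(280+(x+.5)/5-.5,180+(y+.5)/5-.5)
a=onz('top',f(99,229),.026);b=onz('top',f(562,310),.026)
print(a,b,np.linalg.norm(a-b),(a+b)/2,np.arctan2(*(a-b)[[1,0]])-np.pi/2)
s=lambda x,y:(270+(x+.5)/5-.5,170+(y+.5)/5-.5)
print(onz('side',s(256,506),.026))
M=R.from_euler('z',-.1918);v=[.5259,-.1038,0]
for p in(a,b,(a+b)/2): print(M.inv().apply(p-v))
E
```

```text
[0.46409995 0.03601805 0.026     ] [ 0.41820238 -0.212145    0.026     ] 0.25237171827401916 [ 0.44115116 -0.08806347  0.026     ] -0.18288267015459025
[0.46448643 0.03302553 0.026     ]
[-0.08731979  0.12547346  0.026     ]
[-0.08506934 -0.12688823  0.026     ]
[-0.08619457 -0.00070739  0.026     ]
```

```bash
python3 - <<'E'
from h import *
print(onz('top',(408.2,280.6),.072),onz('top',(404.5,282.5),0.005))
crop("pics/side0.png","pics/x.png",0,0,10,10,2)
E
python3 mv.py .4229 -.1817 .007 -.1918
```

```text
[ 0.30893629 -0.24353612  0.072     ] [ 0.31011779 -0.24525029  0.005     ]
8.15 [ 0.4424 -0.0885  0.0809] 0.0461 [ 0.2  1.4 -0.8] [-0.55  0.08  0.68  2.1  -0.07  0.97 -0.03]
shift mm [ 73.8 -95.4  -1.7] rotvec [ 0.0001  0.0037 -0.0018] z yaw now -0.1916625540346128 toolx [ 0.004   0.0011 -1.    ] tooly [0.19  0.982 0.002]
```

Request:
arm_command(
  targets=[
    [120, 0, -25, -1, 0, 0.003, -0.0018],
    [120, 0, -60, -1.7, 0, 0.003, -0.0018],
    [120, 0, -85, -1.7, 0, 0.003, -0.0018],
    [120, 0, -95.4, -1.7, 0, 0.003, -0.0018],
    [120, 20, -95.4, -1.7, 0, 0.003, -0.0018],
    [120, 43, -95.4, -1.7, 0, 0.003, -0.0018],
    [120, 60, -95.4, -1.7, 0, 0.003, -0.0018],
    [120, 69, -95.4, -1.7, 0, 0.003, -0.0018],
    [120, 73.5, -95.4, -1.7, 0, 0.003, -0.0018],
    [120, 74, -95.4, -1.7, 0, 0.003, -0.0018],
  ],
)

```text
time: 9.15
ee_pos: [0.421, -0.1817, 0.0047]
eef_rot: [0.067, 0.705, -0.068, 0.703]
ft_force: [-0.2, -0.4, 0.0]
width: 0.0459
```

```bash
python3 mv.py .4229 -.1817 .006 -.1918
```

```text
9.15 [ 0.421  -0.1817  0.0047] 0.0459 [-0.2 -0.4  0. ] [-0.35  0.28  0.73  2.13 -0.25  0.82  0.34]
shift mm [-1.3  0.4  1.9] rotvec [ 0.0003 -0.0037  0.002 ] z yaw now -0.1914677423498864 toolx [-0.004  -0.0012 -1.    ] tooly [ 0.19   0.982 -0.002]
```

Request:
arm_command(
  targets=[
    [120, -1, 0.4, 1.9, 0, -0.0037, 0.002],
    [120, -1, 0.4, 1.9, 0, -0.0037, 0.002],
    [255, -1, 0.4, 1.9, 0, -0.0037, 0.002],
    [255, -1, 0.4, 1.9, 0, -0.0037, 0.002],
    [255, -1, 0.4, 1.9, 0, -0.0037, 0.002],
    [255, -1, 0.4, 1.9, 0, -0.0037, 0.002],
    [255, -1, 0.4, 1.9, 0, -0.0037, 0.002],
    [255, -1, 0.4, 1.9, 0, -0.0037, 0.002],
    [255, -1, 0.4, 1.9, 0, -0.0037, 0.002],
    [255, -1, 0.4, 1.9, 0, -0.0037, 0.002],
  ],
  newtons=60,
)

```text
time: 10.15
ee_pos: [0.423, -0.1818, 0.006]
eef_rot: [0.068, 0.704, -0.068, 0.704]
ft_force: [0.8, 0.4, 0.6]
width: 0.0133
```

Request:
arm_command(
  targets=[
    [255, 0, 0, 0, 0, 0, 0],
    [255, -1, 0, 0, 0, 0, 0],
    [255, -4, 0, 0, 0, 0, 0],
    [255, -8, 0, 0, 0, 0, 0],
    [255, -13, 0, 0, 0, 0, 0],
    [255, -19, 0, 0, 0, 0, 0],
    [255, -25, 0, 0, 0, 0, 0],
    [255, -29, 0, 0, 0, 0, 0],
    [255, -30, 0, 0, 0, 0, 0],
    [255, -30, 0, 0, 0, 0, 0],
  ],
)

```text
time: 11.15
ee_pos: [0.4231, -0.1817, 0.0361]
eef_rot: [0.068, 0.703, -0.067, 0.704]
ft_force: [0.0, -0.2, -1.5]
width: 0.0136
```

```bash
python3 mv.py .5002 -.1968 .033 -.1918; python3 - <<'E'
from h import *
for n in('side',):
    im=camera(n);cv2.imwrite(f'pics/{n}6.png',im[:,:,::-1])
crop("pics/side6.png","pics/s6c.png",240,130,190,160,4)
E
```

```text
11.15 [ 0.4231 -0.1817  0.0361] 0.0136 [ 0.  -0.2 -1.5] [-0.38  0.21  0.76  2.11 -0.19  0.88  0.29]
shift mm [ 3.2 -0.1 78.6] rotvec [ 0.0002  0.001  -0.0005] z yaw now -0.19155319839806945 toolx [ 1.1e-03  3.0e-04 -1.0e+00] tooly [0.19  0.982 0.   ]
```

View pics/s6c.png

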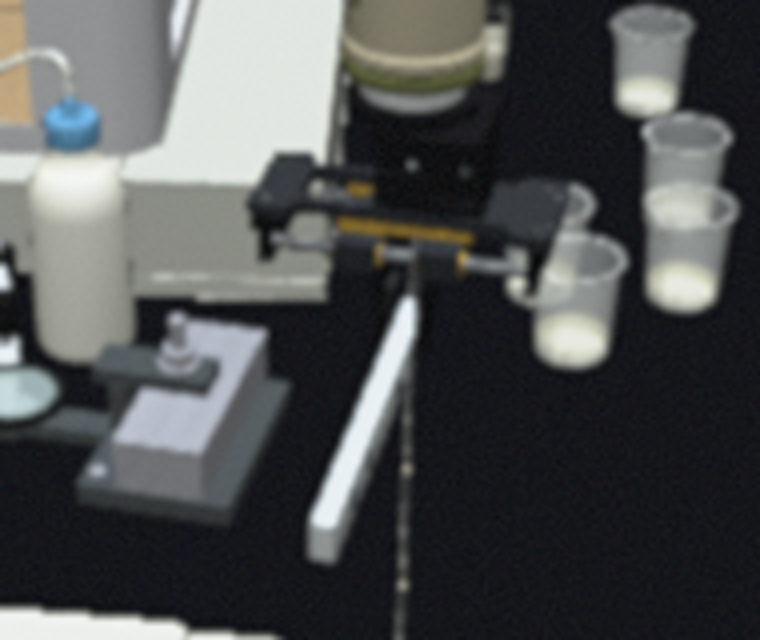

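```bash
python3 - <<'E'
from h import *
M=R.from_euler('z',-.1918)
g=np.array([.4231,-.1817,0])
e=g+M.apply([0,.2193,0])
for z in(.045,.05,.057): print(z,[ (proj('side',e+M.apply([dx,0,0])+[0,0,z])[0]-[240,130])*4 for dx in(-.007,.007)])
E
```

```text
0.045 [array([334.65244801, 538.88525689]), array([310.35880198, 535.14337731])]
0.05 [array([334.70385872, 531.75541816]), array([310.35148342, 528.02135149])]
0.057 [array([334.77625286, 521.71551641]), array([310.34117792, 517.99258912])]
```

Request:
arm_command(
  targets=[
    [255, 0, 0, 8, 0, 0, 0],
    [255, 0, 0.3, 20, 0, 0, 0],
    [255, 0, 0.6, 34, 0, 0, 0],
    [255, 0, 1, 48, 0, 0, 0],
    [255, 0, 1, 60, 0, 0, 0],
    [255, 0, 1, 69, 0, 0, 0],
    [255, 0, 1, 73, 0, 0, 0],
    [255, 0, 1, 76, 0, 0, 0],
    [255, 0, 1, 76.5, 0, 0, 0],
    [255, 0, 1, 76.5, 0, 0, 0],
  ],
)

```text
time: 12.2
ee_pos: [0.498, -0.1954, 0.036]
eef_rot: [0.068, 0.704, -0.068, 0.704]
ft_force: [-1.0, -0.5, -1.5]
width: 0.0136
```

```bash
python3 mv.py; python3 - <<'E'
from h import *
for n in('side',):
    im=camera(n);cv2.imwrite(f'pics/{n}7.png',im[:,:,::-1])
crop("pics/side7.png","pics/s7c.png",220,150,150,120,5)
s=read_state();M=R.from_euler('z',-.1918);v=np.array([.5259,-.1038,0]);print(M.inv().apply(s['ee_pos']-v))
E
```

```text
12.2 [ 0.498  -0.1954  0.036 ] 0.0136 [-1.  -0.5 -1.5] [-0.31  0.39  0.71  1.93 -0.31  0.93  0.36]
[-0.00997285 -0.09520597  0.03605961]
```

View pics/s7c.png

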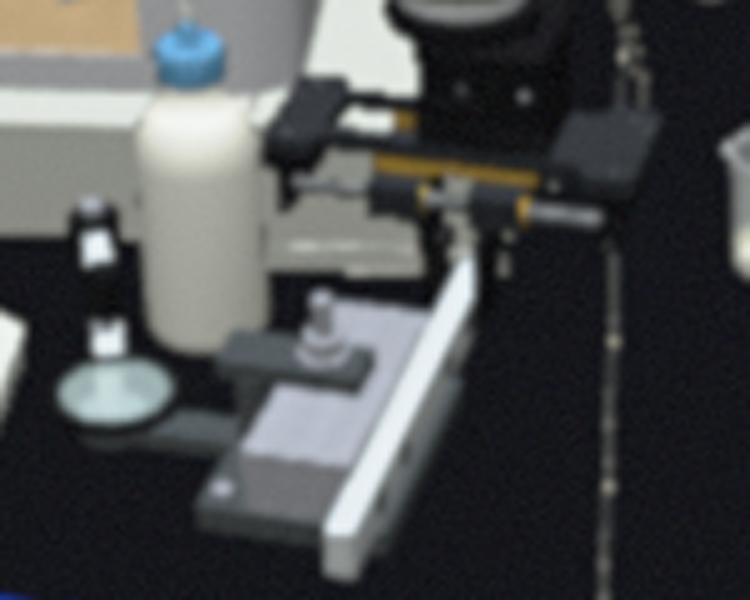

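Request:
arm_command(
  targets=[
    [255, 3, 0, 1, 0, 0, 0],
    [255, 7, 0, 1, 0, 0, 0],
    [255, 10, 0, 1, 0, 0, 0],
    [255, 11.5, 0, 1, 0, 0, 0],
    [255, 12.5, 0, 1, 0, 0, 0],
    [255, 13, 0, 1, 0, 0, 0],
    [255, 13, 0, 1, 0, 0, 0],
  ],
)

```text
time: 12.95
ee_pos: [0.4992, -0.1956, 0.023]
eef_rot: [0.068, 0.704, -0.068, 0.704]
ft_force: [-0.4, -0.8, -2.2]
width: 0.0134
```

Request:
arm_command(
  targets=[
    [255, 0.5, 0, 0, 0, 0, 0],
    [255, 1, 0, 0, 0, 0, 0],
    [255, 1, 0, 0, 0, 0, 0],
  ],
)

```text
time: 13.25
ee_pos: [0.4994, -0.1957, 0.0222]
eef_rot: [0.068, 0.704, -0.068, 0.704]
ft_force: [-0.3, -0.4, -0.1]
width: 0.0134
```

Request:
arm_command(
  targets=[
    [255, 0, 0, 0.5, 0, 0, 0],
    [255, 0, 0, 1, 0, 0, 0],
    [255, 0, 0, 1.5, 0, 0, 0],
    [255, 0, 0, 1.5, 0, 0, 0],
  ],
)

```text
time: 13.65
ee_pos: [0.5007, -0.1958, 0.0221]
eef_rot: [0.068, 0.704, -0.068, 0.704]
ft_force: [-2.0, 0.4, 0.3]
width: 0.0134
```

Request:
arm_command(
  targets=[
    [255, 0, 0, 0.5, 0, 0, 0],
    [255, 0, 0, 0.5, 0, 0, 0],
  ],
)

```text
time: 13.85
ee_pos: [0.5008, -0.1958, 0.022]
eef_rot: [0.068, 0.704, -0.067, 0.704]
ft_force: [-4.8, 1.3, 4.4]
width: 0.0135
```

Request:
arm_command(
  targets=[
    [255, 0, 0, 0.5, 0, 0, 0],
    [255, 0, 0, 0.5, 0, 0, 0],
  ],
)

```text
time: 14.05
ee_pos: [0.5008, -0.1959, 0.022]
eef_rot: [0.068, 0.704, -0.067, 0.703]
ft_force: [-7.4, 2.2, 6.1]
width: 0.0137
```

```bash
python3 mv.py; python3 - <<'E'
from h import *
for n in('side',):
    im=camera(n);cv2.imwrite(f'pics/{n}8.png',im[:,:,::-1])
crop("pics/side8.png","pics/s8c.png",220,150,150,120,5)
s=read_state();M=R.from_euler('z',-.1918);v=np.array([.5259,-.1038,0]);print(M.inv().apply(s['ee_pos']-v))
E
```

```text
14.05 [ 0.5008 -0.1959  0.022 ] 0.0137 [-7.4  2.2  6.1] [-0.29  0.42  0.69  1.93 -0.34  0.91  0.37]
[-0.00706241 -0.09514605  0.02198951]
```

View pics/s8c.png

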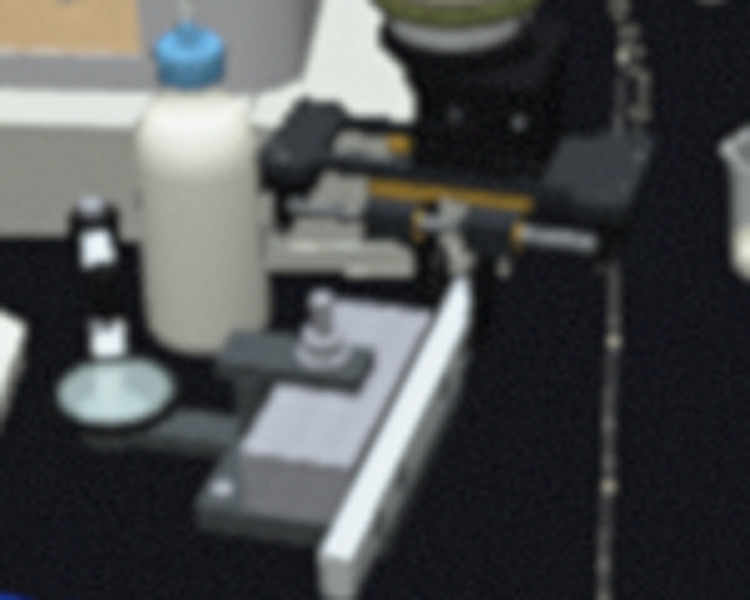

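Request:
arm_command(
  targets=[
    [150, 0, 0, 0, 0, 0, 0],
    [150, 0, 0, 0, 0, 0, 0],
    [150, 0, 0, 0, 0, 0, 0],
    [150, 0, 0, 0, 0, 0, 0],
    [150, -15, 0, 0, 0, 0, 0],
    [150, -40, 0, -5, 0, 0, 0],
    [150, -60, 0, -45, 0, 0, 0],
    [150, -70, 0, -90, 0, 0, 0],
    [150, -70, 0, -130, 0, 0, 0],
  ],
)

```text
time: 15.0
ee_pos: [0.3733, -0.1718, 0.0932]
eef_rot: [0.068, 0.703, -0.068, 0.705]
ft_force: [-0.3, 0.0, 1.5]
width: 0.0358
```

```bash
python3 mv.py; python3 - <<'E'
from h import *
for n in('side','top'):
    im=camera(n);cv2.imwrite(f'pics/{n}9.png',im[:,:,::-1])
crop("pics/side9.png","pics/s9c.png",220,170,130,100,6)
crop("pics/top9.png","pics/t9c.png",265,125,150,100,5)
E
```

```text
15.0 [ 0.3733 -0.1718  0.0932] 0.0358 [-0.3  0.   1.5] [-0.49 -0.08  0.8   2.18  0.06  1.01  0.08]
```

View pics/s9c.png

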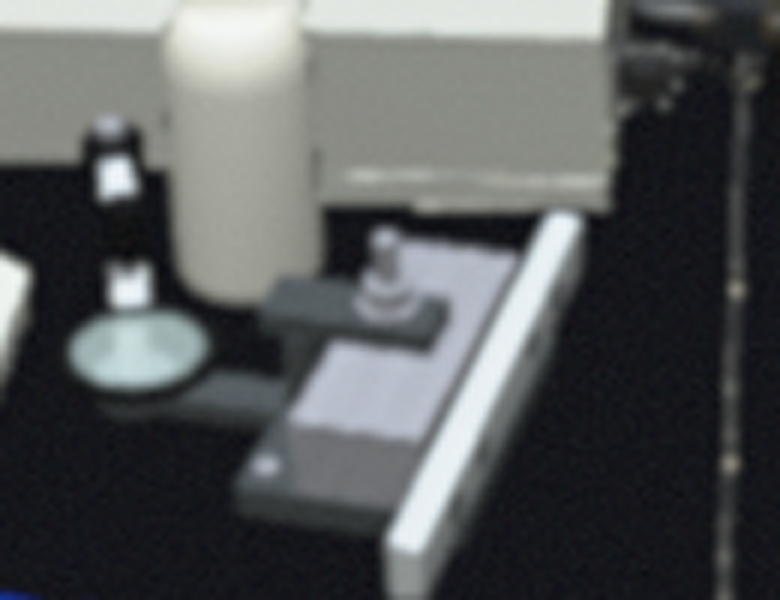

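View pics/t9c.png

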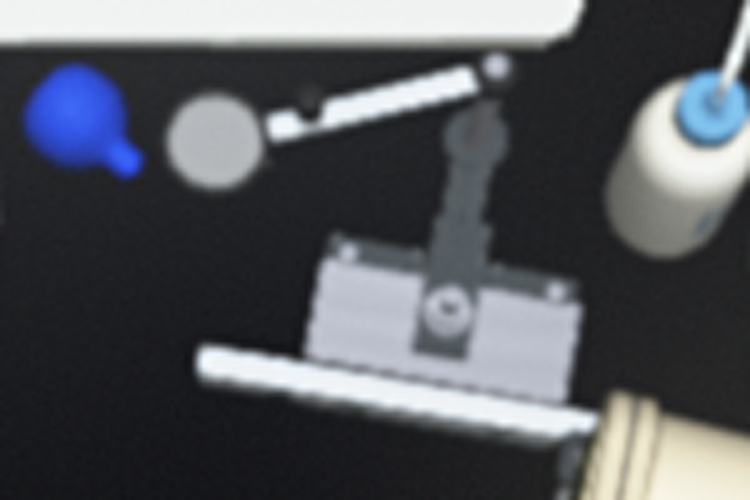

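```bash
python3 - <<'E'
from h import *
s=lambda x,y:np.array((220+(x+.5)/6-.5,170+(y+.5)/6-.5))
t=lambda x,y:np.array((265+(x+.5)/5-.5,125+(y+.5)/5-.5))
M=R.from_euler('z',-.1918);v=np.array([.5259,-.1038,0])
z=.042
for n,uv in(('side',s(387,545)),('side',s(425,553)),('side',s(549,213)),('side',s(585,217)),('top',t(200,347)),('top',t(198,376))):
    print(n,(M.inv().apply(onz(n,uv,z)-v)*1000).round(1))
E
```

```text
side [ -1.3 125.9  42. ]
side [-16.7 127.2  42. ]
side [   1.8 -124.1   42. ]
side [ -14.5 -124.7   42. ]
top [ -3.2 127.   42. ]
top [-19.1 125.1  42. ]
```

```bash
python3 - <<'E'
from h import *
import mv
M=R.from_euler('z',-.1918);v=np.array([.5259,-.1038,0])
w=M.apply([-.06,0,.095])+v;print(w);mv.rel(w,1.379)
t=lambda x,y:np.array((265+(x+.5)/5-.5,125+(y+.5)/5-.5))
s=lambda x,y:np.array((220+(x+.5)/6-.5,170+(y+.5)/6-.5))
print('posttop',tri(s(108,124),t(497,66)))
print('knobtop',tri(s(113,150),t(310,95)))
for z in(0,.2,.4): print('tower bottom front corners',z,onz('top',(347,112),z),onz('top',(388,112),z))
crop('pics/top9.png','pics/t9d.png',260,0,180,150,4)
E
```

```text
[ 0.46700024 -0.09236243  0.095     ]
shift mm [-1.6 95.  79.7] rotvec [-1.5723  0.0064 -0.0036] z yaw now -0.19330755103643052 toolx [ 0.003   0.0059 -1.    ] tooly [0.192 0.981 0.006]
posttop (array([ 0.67369056, -0.13264764,  0.13349655]), array([ 0.54228256,  0.16476361, -0.02176367, -0.6049027 ]))
knobtop (array([ 0.64717455, -0.03435258,  0.17778301]), array([ 1.77524001,  0.53600682, -0.06627884, -2.08885626]))
tower bottom front corners 0 [ 0.7963772  -0.10034244  0.        ] [ 0.79583201 -0.21702939  0.        ]
tower bottom front corners 0.2 [ 0.71555042 -0.08513818  0.2       ] [ 0.71507586 -0.18670807  0.2       ]
tower bottom front corners 0.4 [ 0.63472363 -0.06993391  0.4       ] [ 0.63431971 -0.15638675  0.4       ]
```

View pics/t9d.png

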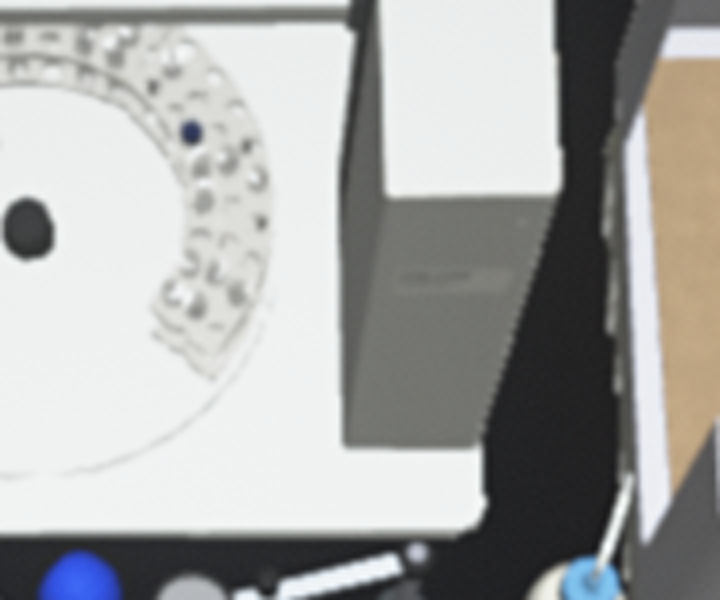

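Request:
arm_command(
  targets=[
    [150, 0, 10, 8, -0.13, 0, 0],
    [100, 0, 22, 18, -0.27, 0, 0],
    [50, 0, 34, 28, -0.41, 0, 0],
    [0, 0, 46, 38, -0.55, 0, 0],
    [0, 0, 58, 48, -0.69, 0, 0],
    [0, 0, 68, 56, -0.83, 0, 0],
    [0, 0, 78, 64, -0.97, 0, 0],
    [0, 0, 86, 71, -1.11, 0, 0],
    [0, 0, 92, 76, -1.25, 0, 0],
    [0, 0, 95, 79.7, -1.39, 0, 0],
  ],
)

```text
time: 16.1
ee_pos: [0.4715, -0.0929, 0.0928]
eef_rot: [-0.401, 0.582, 0.4, 0.583]
ft_force: [0.4, 0.0, 0.6]
width: 0.0869
```

```bash
python3 mv.py .467 -.0924 .03 1.379
```

```text
16.1 [ 0.4715 -0.0929  0.0928] 0.0869 [0.4 0.  0.6] [-0.53  0.15  0.68  2.02 -0.11  1.01  1.41]
shift mm [62.8  4.5 -1.2] rotvec [-0.1744  0.0004  0.0016] z yaw now 1.2046051927392871 toolx [ 1.6e-03 -1.0e-04 -1.0e+00] tooly [-0.934  0.358 -0.002]
```

Request:
arm_command(
  targets=[
    [0, 0, 4, 0, -0.1, 0, 0],
    [0, 10, 4, -1, -0.17, 0, 0],
    [0, 30, 4, -1, -0.17, 0, 0],
    [0, 48, 4, -1, -0.17, 0, 0],
    [0, 58, 4, -1, -0.17, 0, 0],
    [0, 62, 4, -1, -0.17, 0, 0],
    [0, 62, 4, -1, -0.17, 0, 0],
    [0, 62, 4, -1, -0.17, 0, 0],
  ],
)

```text
time: 16.9
ee_pos: [0.467, -0.0928, 0.0308]
eef_rot: [-0.447, 0.547, 0.447, 0.548]
ft_force: [-0.2, 0.1, -0.6]
width: 0.0875
```

```bash
python3 mv.py .483 -.0955 .03 1.379;python3 - <<'E'
from h import *
for n in('side',):
    im=camera(n);cv2.imwrite(f'pics/{n}10.png',im[:,:,::-1])
crop("pics/side10.png","pics/s10c.png",220,130,160,140,5)
E
```

```text
16.9 [ 0.467  -0.0928  0.0308] 0.0875 [-0.2  0.1 -0.6] [-0.48  0.25  0.64  2.08 -0.19  0.87  1.64]
shift mm [  0.8 -16.3   0.6] rotvec [-0.0107  0.0005  0.0017] z yaw now 1.3682517184830751 toolx [ 1.7e-03  1.0e-04 -1.0e+00] tooly [-0.98   0.201 -0.002]
```

View pics/s10c.png

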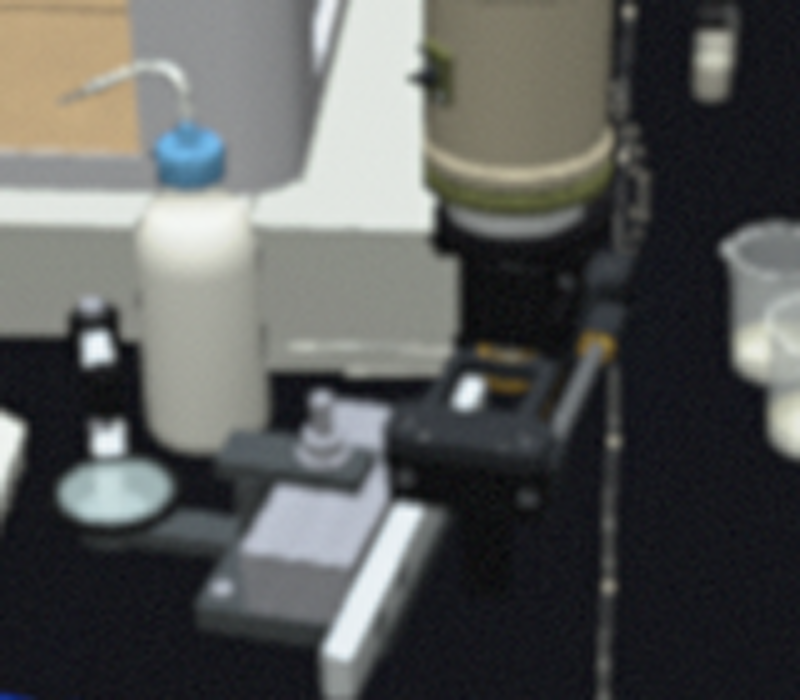

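Request:
arm_command(
  targets=[
    [0, 0, -5, 0.6, -0.0107, 0, 0.0017],
    [0, 0, -13, 0.6, -0.0107, 0, 0.0017],
    [0, 0, -21, 0.6, -0.0107, 0, 0.0017],
    [0, 0, -27, 0.6, -0.0107, 0, 0.0017],
    [0, 0, -31, 0.6, -0.0107, 0, 0.0017],
    [0, 0, -33, 0.6, -0.0107, 0, 0.0017],
    [0, 0, -34, 0.6, -0.0107, 0, 0.0017],
  ],
)

```text
time: 17.65
ee_pos: [0.4998, -0.0991, 0.03]
eef_rot: [-0.449, 0.546, 0.45, 0.545]
ft_force: [0.3, 0.3, 0.1]
width: 0.0871
```

Request:
arm_command(
  targets=[
    [0, 0, -0.7, 0, 0, 0, 0],
    [0, 0, -1.4, 0, 0, 0, 0],
    [0, 0, -2, 0, 0, 0, 0],
    [0, 0, -2, 0, 0, 0, 0],
  ],
)

```text
time: 18.05
ee_pos: [0.501, -0.0992, 0.0299]
eef_rot: [-0.449, 0.546, 0.451, 0.545]
ft_force: [-4.5, 2.0, 2.2]
width: 0.0871
```

```bash
python3 mv.py .483 -.0955 .03 1.379
```

```text
18.05 [ 0.501  -0.0992  0.0299] 0.0871 [-4.5  2.   2.2] [-0.44  0.33  0.63  1.99 -0.25  0.9   1.69]
shift mm [-0.1 18.4  0.2] rotvec [-0.0002  0.0005 -0.0026] z yaw now 1.3787645490084666 toolx [-0.0024  0.001  -1.    ] tooly [-0.982  0.191  0.003]
```

Request:
arm_command(
  targets=[
    [0, 0, -0.7, 0, 0, 0, 0],
    [0, 0, -1.2, 0, 0, 0, 0],
    [0, 0, -1.2, 0, 0, 0, 0],
  ],
)

```text
time: 18.35
ee_pos: [0.5012, -0.0993, 0.0297]
eef_rot: [-0.448, 0.547, 0.451, 0.545]
ft_force: [-9.5, 1.4, 7.9]
width: 0.0869
```

```bash
python3 mv.py; python3 -c "
from bench import read_state;print(read_state()['torque'])"
```

```text
18.35 [ 0.5012 -0.0993  0.0297] 0.0869 [-9.5  1.4  7.9] [-0.44  0.33  0.63  1.98 -0.25  0.9   1.69]
[ 0.32972289  2.16925081 -0.46697858]
```

Request:
arm_command(
  targets=[
    [0, 0, 3, 0, 0, 0, 0],
    [0, 0, 12, 0, 0, 0, 0],
    [0, 0, 30, 0, 0, 0, 0],
    [0, -15, 55, 0, 0, 0, 0],
    [0, -45, 90, 0, 0, 0, 0],
    [0, -80, 120, 0, 0, 0, 0],
    [0, -110, 150, 0, 0, 0, 0],
    [0, -140, 165, 0, 0, 0, 0],
    [0, -150, 170, 0, 0, 0, 0],
    [0, -150, 170, 0, 0, 0, 0],
  ],
)

```text
time: 19.35
ee_pos: [0.3369, -0.067, 0.1812]
eef_rot: [-0.45, 0.544, 0.45, 0.547]
ft_force: [0.1, -0.5, 0.4]
width: 0.0876
```

```bash
python3 mv.py; python3 - <<'E'
from h import *
for n in('side','top'):
    im=camera(n);cv2.imwrite(f'pics/{n}11.png',im[:,:,::-1])
crop("pics/side11.png","pics/s11c.png",220,170,130,100,6)
crop("pics/top11.png","pics/t11c.png",265,125,150,100,5)
E
```

```text
19.35 [ 0.3369 -0.067   0.1812] 0.0876 [ 0.1 -0.5  0.4] [-0.58 -0.39  0.52  2.2   0.2   1.29  1.24]
```

View pics/s11c.png

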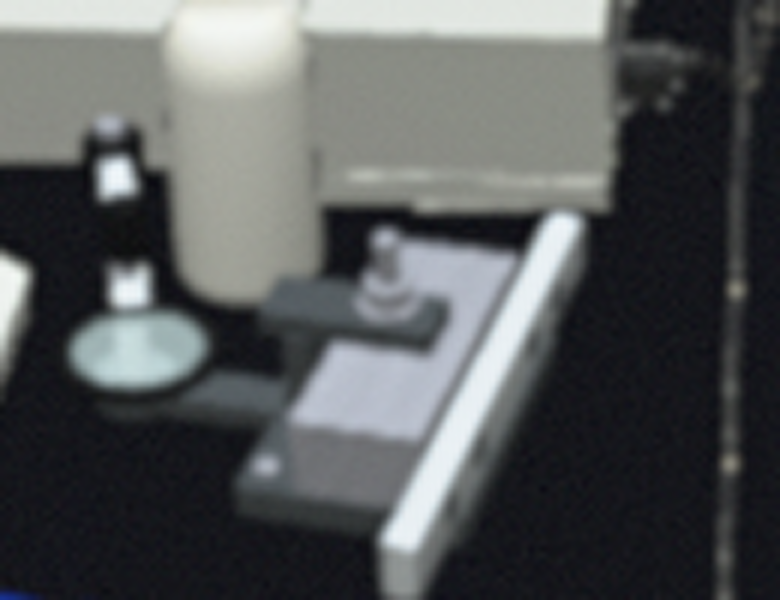

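View pics/t11c.png

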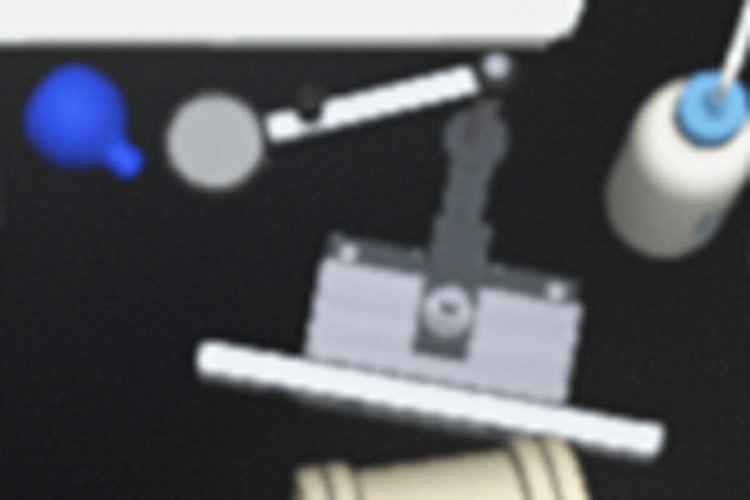

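```bash
python3 - <<'E'
from h import *
M=R.from_euler('z',-.1918);v=np.array([.5259,-.1038,0])
t=lambda x,y:np.array((265+(x+.5)/5-.5,125+(y+.5)/5-.5))
for th in(-1.136,):
    k=M.apply([.15-.1*np.cos(th),-.1*np.sin(th),0])+v
    for z in(.13,.156): 
        print('knob',k,z,'side crop',(proj('side',k+[0,0,z])[0]-[220,170])*6,'top crop',(proj('top',k+[0,0,z])[0]-[265,125])*5)
print('from top img knob', onz('top',t(309,98),.156))
for p in((198,360),(664,438)): print((M.inv().apply(onz('top',t(*p),.042)-v)*1000).round(1))
k=M.apply([.15-.1*np.cos(-1.136),.1*np.sin(1.136),0])+v
import mv; mv.rel([k[0],k[1],.2],1.379)
E
```

```text
knob [ 0.6490882  -0.03533179  0.        ] 0.13 side crop [127.24117942 259.2078739 ] top crop [306.44356469 109.86385691]
knob [ 0.6490882  -0.03533179  0.        ] 0.156 side crop [121.44963885 200.00015518] top crop [308.1275527   93.24997431]
from top img knob [ 0.64763832 -0.0347431   0.156     ]
[-10.5 126.7  42. ]
[  -6.6 -126.6   42. ]
shift mm [ -20.9 -300.9   91. ] rotvec [ 0.      0.0004 -0.0012] z yaw now 1.379008471578204 toolx [-1.1e-03  6.0e-04 -1.0e+00] tooly [-0.982  0.191  0.001]
```

```bash
cat > edge.py <<'E'
from h import *
M=R.from_euler('z',-.1918);v=np.array([.5259,-.1038,0])
def edge(n,img,a,b,k=25,w=4,pol=None):
    g=cv2.GaussianBlur(cv2.cvtColor(cv2.imread(img),cv2.COLOR_BGR2GRAY).astype(np.float32),(0,0),.8)
    A,B=[proj(n,M.apply(np.array(p)/1e3)+v)[0] for p in(a,b)]
    d=(B-A)/np.linalg.norm(B-A);nn=np.array([-d[1],d[0]])
    off=np.arange(-w,w+.01,.1);pts=[]
    for t in np.linspace(.05,.95,k):
        c=A+(B-A)*t;q=(c+off[:,None]*nn).astype(np.float32)
        pr=cv2.remap(g,q[:,0:1].copy(),q[:,1:2].copy(),cv2.INTER_CUBIC).ravel()
        gr=np.gradient(pr); 
        if pol: gr=gr*pol
        else: gr=abs(gr)
        i=gr.argmax();pts.append((t,off[i],gr[i]))
    pts=np.array(pts)
    # to station coords at plane z=a[2]
    out=[]
    for t,o,_ in pts:
        uv=A+(B-A)*t+o*nn; out.append(M.inv().apply(onz(n,uv,a[2]/1e3+0)-v)*1e3)
    return np.array(out),pts
def line(o,ax=1):
    u=o[:,ax];x=o[:,1-ax];m=np.ones(len(u),bool)
    for _ in range(4):
        p=np.polyfit(u[m],x[m],1);r=x-np.polyval(p,u);m=abs(r)<max(.4,1.5*np.std(r[m]))
    return p.round(4),m.sum(),np.std(r[m]).round(2)
if __name__=='__main__':
    for n in('top','side'):
        for st,f in (('0',f'pics/{n}0.png'),('11',f'pics/{n}11.png')):
            print(n,st,'block front top',line(edge(n,f,(0,-70,52),(0,70,52))[0]),'back top L',line(edge(n,f,(55,22,52),(55,70,52))[0]))
        f=f'pics/{n}11.png'
        for x in(0,-14):
            o,p=edge(n,f,(x,-120,42),(x,120,42),45);print('bar',n,x,line(o))
    for y in(125,-125):
        o,p=edge('top','pics/top11.png',(-13,y,42),(-1,y,42),9);print('end',y,np.median(o[:,1]))
    for y in(70,-70):
        o,p=edge('top','pics/top11.png',(5,y,52),(50,y,52),15);print('block end',y,np.median(o[:,1]))
E
python3 edge.py
```

```text
top 0 block front top (array([ 0.0088, -1.4143]), np.int64(13), np.float64(0.36)) back top L (array([1.17000e-02, 5.45356e+01]), np.int64(11), np.float64(0.53))
top 11 block front top (array([-0.008 , -4.3861]), np.int64(11), np.float64(0.29)) back top L (array([1.17000e-02, 5.45356e+01]), np.int64(11), np.float64(0.53))
bar top 0 (array([ 0.0028, -1.2903]), np.int64(22), np.float64(0.39))
bar top -14 (array([-3.80000e-03, -1.66468e+01]), np.int64(26), np.float64(0.65))
side 0 block front top (array([0.0064, 0.7462]), np.int64(16), np.float64(0.55)) back top L (array([-1.80000e-02,  5.78691e+01]), np.int64(13), np.float64(0.36))
side 11 block front top (array([ 0.018 , -3.8565]), np.int64(13), np.float64(0.31)) back top L (array([-1.80000e-02,  5.78691e+01]), np.int64(13), np.float64(0.36))
bar side 0 (array([0.005 , 0.9359]), np.int64(28), np.float64(0.52))
bar side -14 (array([ 6.60000e-03, -1.40222e+01]), np.int64(26), np.float64(0.5))
end 125 127.15256198194322
end -125 -125.26730136268414
block end 70 71.60579048469405
block end -70 -70.26738705107853
```

Request:
arm_command(
  targets=[
    [80, -10, -15, 5, 0, 0, 0],
    [80, -21, -50, 15, 0, 0, 0],
    [80, -21, -90, 27, 0, 0, 0],
    [80, -21, -130, 40, 0, 0, 0],
    [80, -21, -170, 52, 0, 0, 0],
    [80, -21, -210, 64, 0, 0, 0],
    [80, -21, -245, 75, 0, 0, 0],
    [80, -21, -275, 84, 0, 0, 0],
    [80, -21, -295, 90, 0, 0, 0],
    [80, -21, -301, 91, 0, 0, 0],
  ],
)

```text
time: 20.45
ee_pos: [0.6502, -0.0354, 0.1973]
eef_rot: [-0.45, 0.547, 0.45, 0.544]
ft_force: [-0.9, 0.3, -0.4]
width: 0.0598
```

```bash
python3 mv.py .6487 -.0353 .135 1.379; python3 - <<'E'
from h import *
for n in('side','top'):
    im=camera(n);cv2.imwrite(f'pics/{n}12.png',im[:,:,::-1])
crop("pics/side12.png","pics/s12c.png",180,110,150,130,5)
E
```

```text
20.45 [ 0.6502 -0.0354  0.1973] 0.0598 [-0.9  0.3 -0.4] [-0.51  0.47  0.69  1.45 -0.29  1.34  1.57]
shift mm [62.3  1.3  0. ] rotvec [ 0.0006 -0.0038 -0.0039] z yaw now 1.3796288041340117 toolx [-0.0046 -0.003  -1.    ] tooly [-0.982  0.19   0.004]
```

View pics/s12c.png

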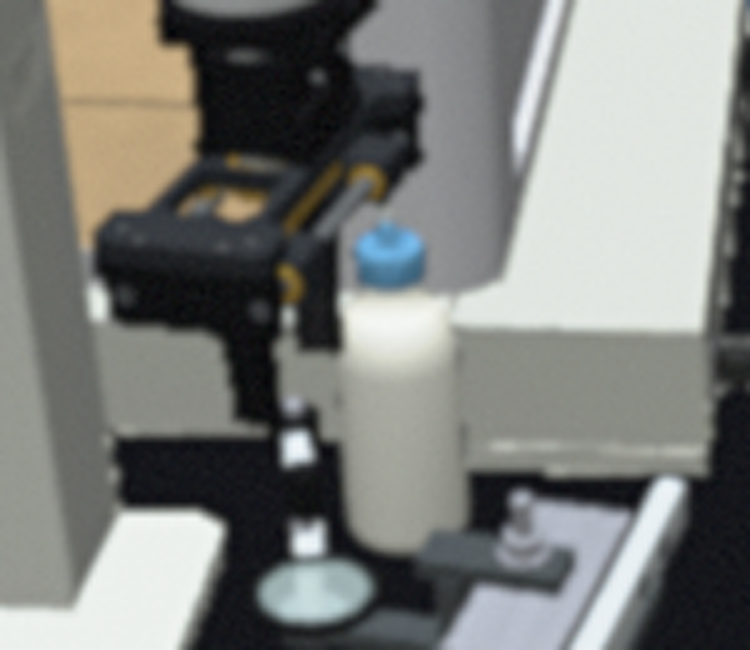

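Request:
arm_command(
  targets=[
    [80, 15, 0.5, 0, 0, -0.003, -0.003],
    [80, 32, 1.3, 0, 0, -0.003, -0.003],
    [80, 47, 1.3, 0, 0, -0.003, -0.003],
    [80, 56, 1.3, 0, 0, -0.003, -0.003],
    [80, 60, 1.3, 0, 0, -0.003, -0.003],
    [80, 62, 1.3, 0, 0, -0.003, -0.003],
    [80, 62, 1.3, 0, 0, -0.003, -0.003],
  ],
)

```text
time: 21.25
ee_pos: [0.6478, -0.0351, 0.1392]
eef_rot: [-0.45, 0.544, 0.45, 0.547]
ft_force: [-0.3, 0.2, -0.4]
width: 0.0594
```

```bash
python3 mv.py .6487 -.0353 .135 1.379; python3 - <<'E'
from h import *
for n in('side','top'):
    im=camera(n);cv2.imwrite(f'pics/{n}13.png',im[:,:,::-1])
crop("pics/side13.png","pics/s13c.png",200,150,80,90,7)
E
```

```text
21.25 [ 0.6478 -0.0351  0.1392] 0.0594 [-0.3  0.2 -0.4] [-0.5   0.5   0.66  1.53 -0.32  1.22  1.59]
shift mm [ 4.2 -0.9 -0. ] rotvec [-0.0001  0.0033  0.0024] z yaw now 1.378947021890772 toolx [ 0.003   0.0028 -1.    ] tooly [-0.982  0.191 -0.002]
```

View pics/s13c.png

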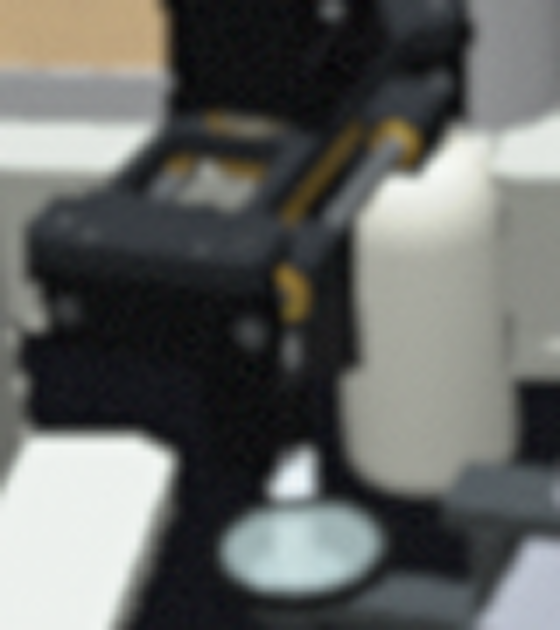

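Request:
arm_command(
  targets=[
    [80, 2.5, -0.9, 0, 0, 0.003, 0.002],
    [180, 2.5, -0.9, 0, 0, 0.003, 0.002],
    [200, 2.5, -0.9, 0, 0, 0.003, 0.002],
    [255, 2.5, -0.9, 0, 0, 0.003, 0.002],
    [255, 2.5, -0.9, 0, 0, 0.003, 0.002],
    [255, 2.5, -0.9, 0, 0, 0.003, 0.002],
    [255, 2.5, -0.9, 0, 0, 0.003, 0.002],
    [255, 2.5, -0.9, 0, 0, 0.003, 0.002],
  ],
  newtons=8,
)

```text
time: 22.15
ee_pos: [0.6486, -0.0352, 0.1365]
eef_rot: [-0.45, 0.545, 0.45, 0.546]
ft_force: [0.5, 0.7, 0.0]
width: 0.0159
```

```bash
python3 - <<'E'
from h import *
s=read_state();p=s['ee_pos'];Rc=R.from_quat(s['eef_rot']);print(p,s['width'],s['ft_force'].round(1))
M=R.from_euler('z',-.1918);v=np.array([.5259,-.1038,0])
pst=(M.apply([.15,0,0])+v)
d=M.inv().apply(p-pst);th=np.arctan2(d[1],-d[0]);print('knob r',np.hypot(*d[:2]),'theta',-th)
for t in np.linspace(-th,0,21)[1:]:
    g=M.apply([-.1*np.cos(t),-.1*np.sin(t),0])+pst; sh=Rc.inv().apply(np.r_[g[:2],p[2]]-p)*1000
    print(round(t,3),sh.round(1))
E
```

```text
[ 0.64861183 -0.03521908  0.13648911] 0.015920635275870697 [0.5 0.7 0. ]
knob r 0.10022496901167634 theta -1.1316571305339809
-1.075 [-0.   5.  -2.8]
-1.018 [-0.   9.9 -5.6]
-0.962 [-0.  14.6 -8.7]
-0.905 [ -0.   19.1 -12.1]
-0.849 [ -0.   23.5 -15.7]
-0.792 [ -0.   27.6 -19.5]
-0.736 [ -0.   31.5 -23.6]
-0.679 [ -0.   35.2 -27.9]
-0.622 [ -0.   38.6 -32.4]
-0.566 [ -0.   41.8 -37.1]
-0.509 [ -0.   44.7 -42. ]
-0.453 [ -0.   47.3 -47. ]
-0.396 [ -0.   49.6 -52.1]
-0.339 [ -0.   51.7 -57.4]
-0.283 [ -0.   53.4 -62.8]
-0.226 [ -0.   54.8 -68.3]
-0.17 [ -0.   55.9 -73.8]
-0.113 [ -0.   56.7 -79.4]
-0.057 [ -0.   57.2 -85.1]
0.0 [ -0.   57.4 -90.7]
```

Request:
arm_command(
  targets=[
    [255, 0, 5, -2.8, 0, 0, 0],
    [255, 0, 9.9, -5.6, 0, 0, 0],
    [255, 0, 14.6, -8.7, 0, 0, 0],
    [255, 0, 19.1, -12.1, 0, 0, 0],
    [255, 0, 23.5, -15.7, 0, 0, 0],
    [255, 0, 27.6, -19.5, 0, 0, 0],
    [255, 0, 31.5, -23.6, 0, 0, 0],
    [255, 0, 35.2, -27.9, 0, 0, 0],
    [255, 0, 38.6, -32.4, 0, 0, 0],
    [255, 0, 41.8, -37.1, 0, 0, 0],
  ],
)

```text
time: 23.15
ee_pos: [0.599, -0.0618, 0.1362]
eef_rot: [-0.449, 0.545, 0.452, 0.545]
ft_force: [-3.7, 7.4, 3.1]
width: 0.0156
```

Request:
arm_command(
  targets=[
    [255, 0, 2.9, -4.9, 0, 0, 0],
    [255, 0, 5.5, -9.9, 0, 0, 0],
    [255, 0, 7.8, -15, 0, 0, 0],
    [255, 0, 9.9, -20.3, 0, 0, 0],
    [255, 0, 11.6, -25.7, 0, 0, 0],
    [255, 0, 13, -31.2, 0, 0, 0],
    [255, 0, 14.1, -36.7, 0, 0, 0],
    [255, 0, 14.9, -42.3, 0, 0, 0],
    [255, 0, 15.4, -47.5, 0, 0, 0],
    [255, 0, 15.4, -47.5, 0, 0, 0],
  ],
)

```text
time: 24.15
ee_pos: [0.576, -0.1088, 0.1364]
eef_rot: [-0.45, 0.546, 0.449, 0.546]
ft_force: [-1.5, 0.1, -0.6]
width: 0.0157
```

```bash
python3 - <<'E'
from h import *
s=read_state();p=s['ee_pos'];print(p,s['width'],s['ft_force'].round(1))
M=R.from_euler('z',-.1918);v=np.array([.5259,-.1038,0])
pst=(M.apply([.15,0,0])+v)
d=M.inv().apply(p-pst);print('theta',-np.arctan2(d[1],-d[0]),np.hypot(*d[:2]))
for n in('side','top'):
    im=camera(n);cv2.imwrite(f'pics/{n}14.png',im[:,:,::-1])
crop("pics/side14.png","pics/s14c.png",220,140,150,130,5)
crop("pics/top14.png","pics/t14c.png",265,125,150,100,5)
E
```

```text
[ 0.57595829 -0.10884473  0.13638795] 0.0156854696050306 [-1.5  0.1 -0.6]
theta -0.04591658774795608 0.10000338797322118
```

View pics/s14c.png

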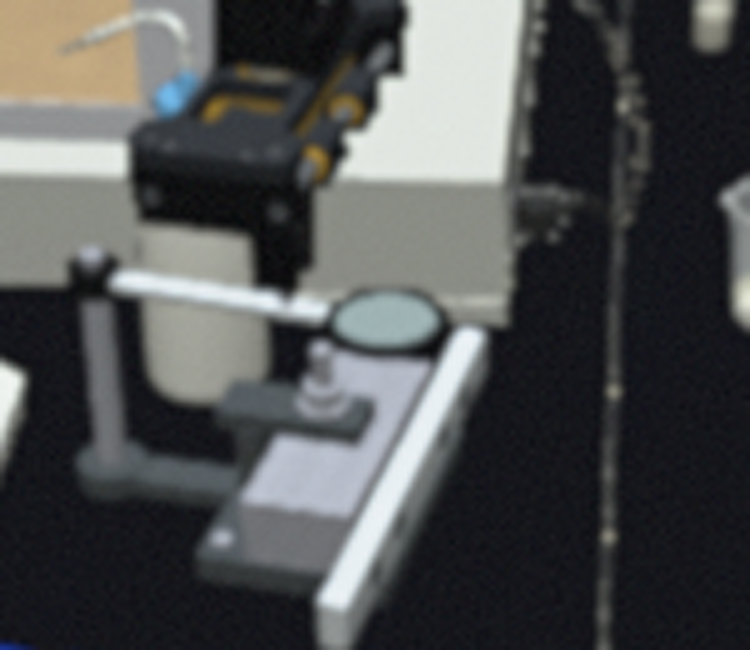

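View pics/t14c.png

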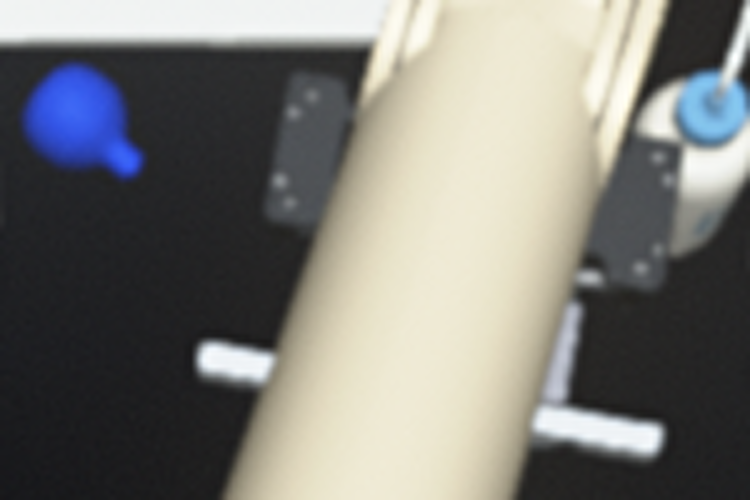

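Request:
arm_command(
  targets=[
    [255, 0, 0.1, -2, 0, 0, 0],
    [255, 0, 0.2, -4, 0, 0, 0],
    [255, 0, 0.2, -4.3, 0, 0, 0],
    [255, 0, 0.2, -4.3, 0, 0, 0],
  ],
)

```text
time: 24.65
ee_pos: [0.5753, -0.1114, 0.1364]
eef_rot: [-0.45, 0.545, 0.45, 0.546]
ft_force: [-2.3, 1.2, -1.1]
width: 0.0155
```

```bash
python3 - <<'E'
from h import *
s=read_state();p=s['ee_pos'];print(p,s['width'],s['ft_force'].round(1))
M=R.from_euler('z',-.1918);v=np.array([.5259,-.1038,0])
pst=(M.apply([.15,0,0])+v)
d=M.inv().apply(p-pst);print('theta',-np.arctan2(d[1],-d[0]),np.hypot(*d[:2]))
im=camera('side');cv2.imwrite('pics/side15.png',im[:,:,::-1])
crop("pics/side15.png","pics/s15c.png",270,180,60,50,12)
print('expect lens ctr',(proj('side',v+[0,0,.121])[0]-[270,180])*12)
E
```

```text
[ 0.57529366 -0.11140104  0.13639976] 0.015520991613695096 [-2.3  1.2 -1.1]
theta -0.01952590652720113 0.10008220468077342
expect lens ctr [337.34958771 273.10265041]
```

View pics/s15c.png

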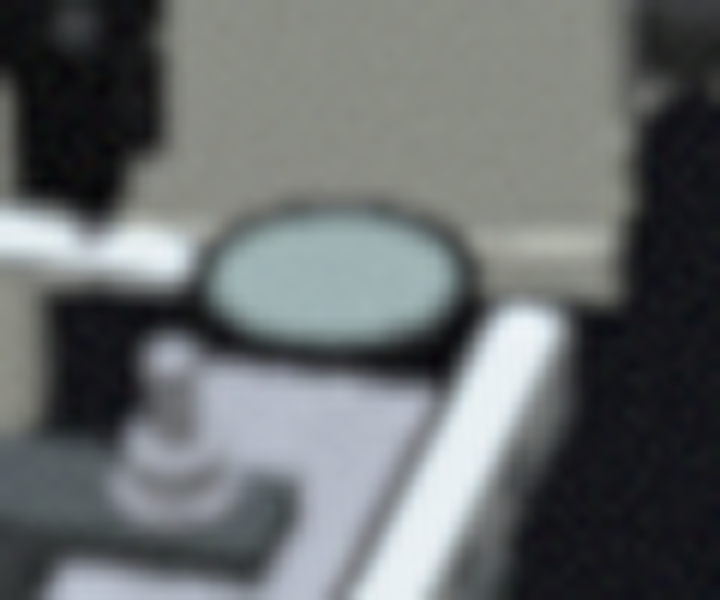

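Request:
arm_command(
  targets=[
    [255, 0, 0, -0.8, 0, 0, 0],
    [255, 0, 0, -0.8, 0, 0, 0],
    [255, 0, 0, -0.8, 0, 0, 0],
    [255, 0, 0, -0.8, 0, 0, 0],
  ],
)

```text
time: 25.1
ee_pos: [0.5752, -0.1123, 0.1364]
eef_rot: [-0.45, 0.545, 0.45, 0.546]
ft_force: [-1.1, 1.5, -1.3]
width: 0.0158
```

```bash
cat > th.py <<'E'
from h import *
s=read_state();p=s['ee_pos'];print(p,s['width'],s['ft_force'].round(1))
M=R.from_euler('z',-.1918);v=np.array([.5259,-.1038,0])
pst=(M.apply([.15,0,0])+v)
d=M.inv().apply(p-pst);print('theta',-np.arctan2(d[1],-d[0]),np.hypot(*d[:2]))
E
python3 th.py
```

```text
[ 0.57515898 -0.11225649  0.1364336 ] 0.01578472268995511 [-1.1  1.5 -1.3]
theta -0.01088233766059439 0.1000381891010799
```

Request:
arm_command(
  targets=[
    [255, 0, 0, -0.5, 0, 0, 0],
    [255, 0, 0, -0.5, 0, 0, 0],
    [180, 0, 0, -0.5, 0, 0, 0],
    [150, 0, 0, -0.5, 0, 0, 0],
    [150, 0, 0, -0.5, 0, 0, 0],
    [150, 0, 0, -0.5, 0, 0, 0],
  ],
)

```text
time: 25.7
ee_pos: [0.5752, -0.1131, 0.1366]
eef_rot: [-0.45, 0.545, 0.45, 0.546]
ft_force: [-0.0, 0.4, 0.0]
width: 0.0339
```

Request:
arm_command(
  targets=[
    [150, -10, 0, 0, 0, 0, 0],
    [150, -30, 0, 0, 0, 0, 0],
    [150, -60, 20, 0, 0, 0, 0],
    [150, -70, 60, 0, 0, 0, 0],
    [150, -70, 105, 0, 0, 0, 0],
    [150, -70, 150, 0, 0, 0, 0],
    [150, -70, 195, 0, 0, 0, 0],
    [150, -70, 230, 0, 0, 0, 0],
    [150, -70, 240, 0, 0, 0, 0],
    [150, -70, 240, 0, 0, 0, 0],
  ],
)

```text
time: 26.7
ee_pos: [0.3392, -0.067, 0.2072]
eef_rot: [-0.45, 0.544, 0.45, 0.547]
ft_force: [0.1, -0.9, -0.3]
width: 0.0357
```

```bash
python3 th.py; python3 - <<'E'
from h import *
for n in('side','top'):
    im=camera(n);cv2.imwrite(f'pics/{n}16.png',im[:,:,::-1])
crop("pics/side16.png","pics/s16c.png",220,170,130,100,6)
crop("pics/top16.png","pics/t16c.png",295,125,100,100,7)
E
```

```text
[ 0.33923074 -0.0670216   0.20719912] 0.035749819515265055 [ 0.1 -0.9 -0.3]
theta -0.001528043279134113 0.34025756975134447
```

View pics/s16c.png

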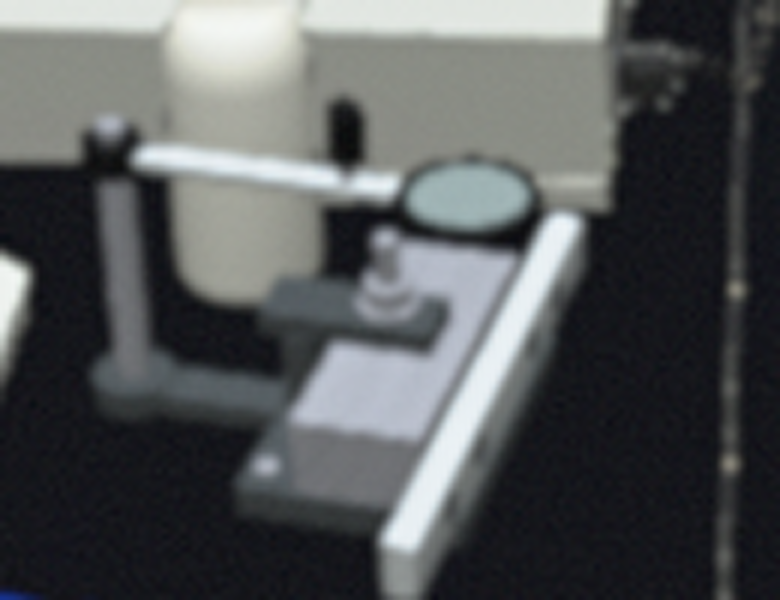

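View pics/t16c.png

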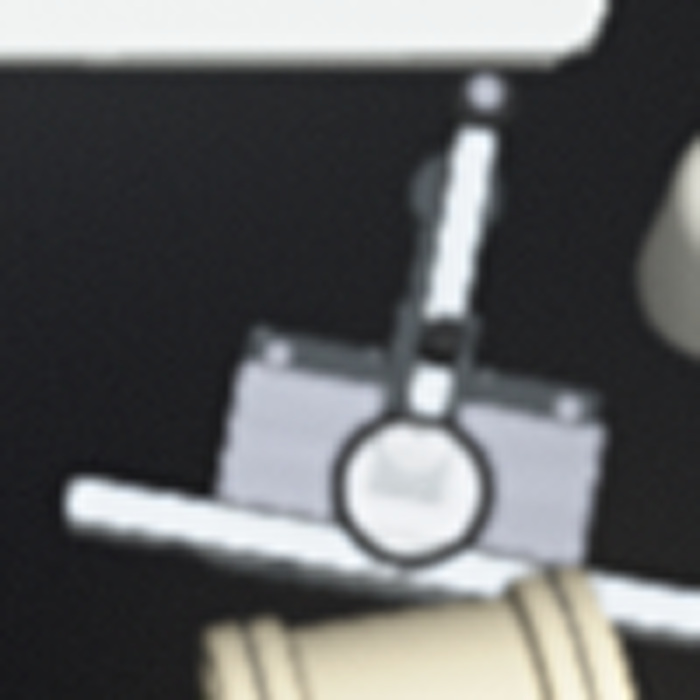

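```bash
python3 - <<'E'
from h import *
M=R.from_euler('z',-.1918);v=np.array([.5259,-.1038,0])
t=lambda x,y:np.array((295+(x+.5)/7-.5,125+(y+.5)/7-.5))
s=lambda x,y:np.array((220+(x+.5)/6-.5,170+(y+.5)/6-.5))
a=t(413.5,488.5);b=s(471.5,198)
for n,u in(('top',a),('side',b)): print(n,(M.inv().apply(onz(n,u,.12)-v)*1e3).round(1))
p,r=tri(b,a);print((M.inv().apply(p-v)*1e3).round(1),r.round(2))
# model-based rim fit in top: circle r30 at z .12, search minimising brightness on rim r=28.5
for n,f in(('top','pics/top16.png'),('side','pics/side16.png')):
    g=cv2.GaussianBlur(cv2.cvtColor(cv2.imread(f),cv2.COLOR_BGR2GRAY).astype(np.float32),(0,0),.6)
    ph=np.linspace(0,2*np.pi,180);best=[]
    for z in(.118,.121):
     for rr in (.027,.028,.029):
      for x in np.arange(-6,6.1,.5):
       for y in np.arange(-6,6.1,.5):
        w=M.apply(np.c_[x/1e3+rr*np.cos(ph),y/1e3+rr*np.sin(ph),0*ph+z])+v
        q=proj(n,w).astype(np.float32)
        best.append((cv2.remap(g,q[:,:1].copy(),q[:,1:].copy(),cv2.INTER_LINEAR).mean(),z,rr,x,y))
    best.sort();print(n,best[:4])
E
```

```text
top [-1.0e-01 -2.0e-01  1.2e+02]
side [  0.6  -2.4 120. ]
[-3.000e-01 -1.000e-01  1.214e+02] [ 0.06  0.02  0.   -0.07]
top [(np.float32(108.855804), 0.121, 0.027, np.float64(-0.5), np.float64(0.5)), (np.float32(108.85688), 0.121, 0.027, np.float64(0.0), np.float64(0.5)), (np.float32(108.88926), 0.118, 0.028, np.float64(0.5), np.float64(0.5)), (np.float32(108.99535), 0.118, 0.028, np.float64(0.5), np.float64(0.0))]
side [(np.float32(81.135155), 0.118, 0.029, np.float64(2.0), np.float64(-3.5)), (np.float32(81.15588), 0.118, 0.029, np.float64(2.5), np.float64(-3.5)), (np.float32(81.156906), 0.118, 0.029, np.float64(2.0), np.float64(-3.0)), (np.float32(81.166466), 0.121, 0.028, np.float64(1.0), np.float64(1.5))]
```

```bash
python3 - <<'E'
from h import *
from bench import close_job
for n in('top','side'):
    a=cv2.imread(f'pics/{n}0.png');b=cv2.imread(f'pics/{n}16.png')
    R_={'top':{'beakers':(390,255,110,115),'bulb':(265,130,32,35),'tweezers':(180,292,45,50),'bottle':(385,135,30,45),'box':(195,140,75,90)},'side':{'beakers':(355,130,105,95),'bulb':(200,262,40,35),'tweezers':(410,345,70,50)}}[n]
    for k,(x,y,w,h) in R_.items(): print(n,k,cv2.absdiff(a,b)[y:y+h,x:x+w].mean().round(1),(cv2.absdiff(a,b)[y:y+h,x:x+w].max(2)>40).sum())
E
python3 mv.py
```

```text
top beakers 24.6 1494
top bulb 1.0 0
top tweezers 1.3 0
top bottle 1.3 0
top box 0.6 0
side beakers 6.6 538
side bulb 1.4 0
side tweezers 2.1 0
26.8 [ 0.3405 -0.0674  0.207 ] 0.0361 [-0.1  0.2 -0.6] [-0.63 -0.42  0.55  2.15  0.22  1.36  1.21]
```

View pics/top16.png

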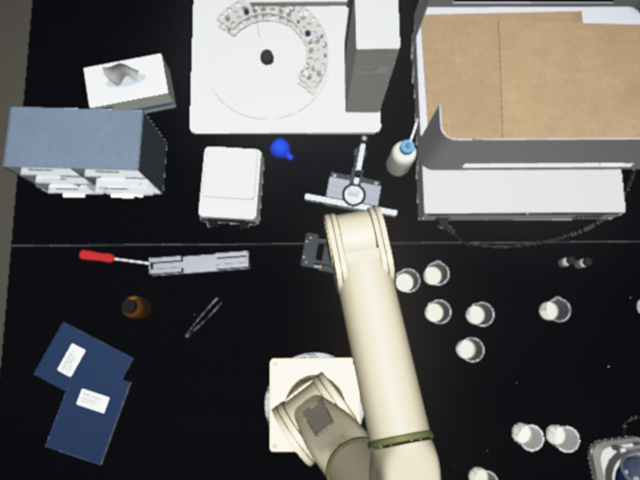

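View pics/side16.png

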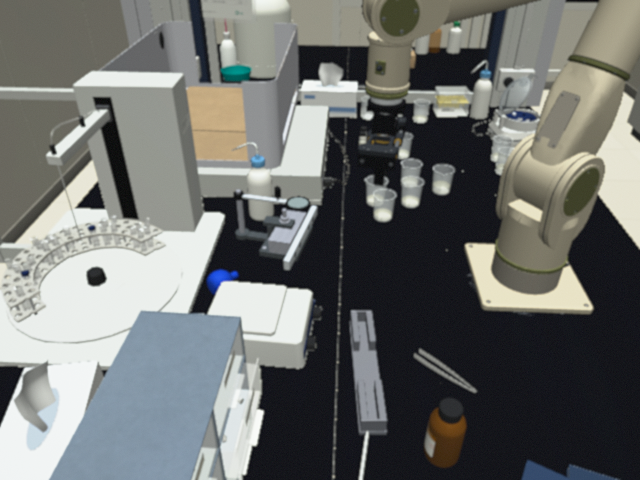

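The pictures show the bar on the ledge (304,197)–(396,213), the lens above the face line (354,194), and beakers, bulb, tweezers and rest where they were. The arm is clear of everything.

```bash
python3 -c "
from bench import close_job;print(close_job())"
```

```text
the job is handed in; nothing more can be done
None
```

I laid the straightedge on the ledge and swung the magnifier into place, then handed the job in at about 27 s of the 72 s allowed.

**Straightedge:** I lifted it from the rest by its middle, set it down in front of the station and re-gripped it near one end. I then laid it on the ledge and pressed it against the block with both open fingers at about 10 N. The top-camera edge fit puts its ends at about +127 and −125 mm and the block ends at about +71.6 and −70.3 mm, so it sticks out equally to within about 1 mm. The bar and block edges ran parallel to within about 0.006 rad in each view. That fit noise leaves about 1 mm of doubt on flushness, though the pushing contact felt solid.

**Magnifier:** I gripped the knob, swung it along its arc and let go. Triangulated from both cameras, the lens centre was within about 1 mm of above face_mid.

**Checks that disagreed:**
- The side camera alone put the lens 2–3 mm off along the face, at an assumed height of 120 mm. An automatic rim fit in that view was ambiguous, giving anything from −3.5 to +1.5 mm.
- The first end-point check of the bar suggested a yaw of about 0.015 rad, which the edge fit did not confirm.
- The before/after comparison around the beakers showed differences, which I put down to the arm covering part of the view; by eye they stand in the same places. The bulb and tweezers showed no change.

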